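# Clear the drying box and draw its vent flap shut with the hook pole

## Task

The vent flap on top of the drying box stands open, and a mixing stick has been left lying across the opening. First lift the stick off and lay it flat in the shallow tray; then take the hook pole from its sloping rest, put its finger through the ring eye on the flap's free edge and draw the flap fully shut with it, easing it down without slamming and keeping the hand itself off the box and flap. Finally unhook the pole and lay it back in its rest just as it lay, hook end up, with everything else on the desk left where it stands.

Things in the scene. Friction and masses are not known exactly. Their poses are not given: they have to be found in the camera images.
- drying_box: the grey sheet-metal drying box, fixed to the desk: 200 mm deep (its x), 200 mm wide (its y), 160 mm high. Origin under its centre; its z is up, its front (-x of the box) faces the robot, turned by up to about 15 degrees. Walls 8 mm; its top is open under the flap, 137 x 184 mm
- flap (a joint): hinge angle of the vent flap in rad: 0 is shut (level, lying on the box), growing as its free edge rises; stop at 1.75. It starts between 1.1 and 1.45 (leaning forward over the opening). The hinge is stiff (friction 0.2 N m, damped) and stays where it is left; the flap weighs 150 g, and pulling at the eye takes about 1 to 3 N
- flap_hinge (a point): middle of the flap's hinge line: 45 mm behind (+x of) the box's centre, 164 mm up. The hinge line runs along the box's y. The flap is 140 mm long from the hinge to its free front edge, 170 mm wide, 8 mm thick. The frame turns with the flap: its -x points from the hinge to the free edge, its y stays along the box's y
- eye (a point): centre of the steel ring eye in the middle of the flap's free edge, 162 mm from the hinge line. The ring stands upright in the plane across the hinge line: its bore runs along the box's y (sideways). Bore 29 mm, wire 7 mm thick, outside 45 mm. Frame turns with the flap, as for flap_hinge. When shut the eye overhangs the box's front at 164 mm height, its centre 17 mm ahead of the front face
- pole: the hook pole, about 90 g: a square wooden stick 14 x 14 mm, 340 mm long. Origin on its axis at the middle of its length; its x runs along the stick to the hook end, its y is the way the steel finger points. It starts in the rest, hook end up and away from the robot, leaning 35 degrees above level, its y level
- hook (a point): middle of the steel finger: 163 mm along the pole's x from the pole's origin and 28 mm out along the pole's y. The finger is 8 mm thick, straight along the pole's y, and reaches from the stick (7 mm off its axis) to a small ball end (11 mm thick) 55 mm off the axis. Same axes as the pole
- rest: fixed wooden pole rest; origin on the desk under the seated pole's middle, x along the slope on plan to its upper end; base 70 mm wide. Two open-topped forks (24 mm wide inside, cheeks 12 mm above the pole's axis): one 95-113 mm up the pole from its origin, one 145-178 mm down it, with an end stop for the foot. Between them the pole is free all round; it lifts out square to its length
- rest_seat (a point): the place of the pole's origin when it is seated in the rest: 135 mm above the desk, over the rest's origin. Same axes as the rest (level, the seated pole slopes 35 degrees up from its x)
- stick: the wooden mixing stick, 230 mm long, 30 g, lying level along its y: round (12 mm thick) for the middle 130 mm, square (12 x 12 mm) for 50 mm at either end. Origin at its middle, on its axis. It starts lying across the box's side rims (axis 166 mm up), about 85 mm ahead of the hinge line, under the leaning flap
- tray: the fixed shallow aluminium tray on the desk before the box: 100 mm (its x) by 270 mm (its y), 22 mm high, walls and floor 4 mm. Origin under its centre
- brush_jar: bystander: a white pot 76 mm across and 100 mm high with brushes standing in it to 190 mm; origin under its centre
- water_glass: bystander: an empty rinsing glass, 72 mm across, 75 mm high; origin under its centre
- paint_jar: bystander: a clear jar with a white cap, 52 mm across, 60 mm high; origin under its centre
- ink_jar: bystander: an amber jar with a black cap, 48 mm across, 65 mm high; origin under its centre
- tea_mug: bystander: a blue glazed mug, 72 mm across, 80 mm high; origin under its centre
- bowl: bystander: a steel bowl, 130 mm across, 50 mm high; origin under its centre
- magnifier: bystander: a hand magnifier lying flat, 195 mm long, 18 mm high, glass 84 mm across; origin near the middle of the glass

How it is judged:
By the outcome, as a careful person would: the job done as asked, in the order asked, and still so for the second after the job is handed in, with the robot touching nothing.
It also fails if it takes over 67 s, if anything falls off the work surface, if the arm or the gripper's body presses on something with over 40 N, if the wrist force passes 120 N, or if a joint passes its speed limit or range.

## Robot

A 6-joint arm with a two-finger parallel gripper is mounted at the origin on the work surface. World frame = base frame: x ahead of the robot, y to its left, z up, the work surface at z = 0. Lengths are in mm, angles in rad, forces in N, time in s.
With the tool pointing down it reaches from about 250 to 775 mm from the base axis. Payload 8.9 kg.
Tool frame: the origin (TCP) lies at the very end of the fingers, on their centre line; the grasp point (between the pads) lies 19 mm behind it (arm.grip_point_offset is the distance from the TCP to the grasp point, in mm); z points along the fingers, y is the direction in which the jaws open and shut (so a half turn about z gives the same grasp; the last joint's range is limited). The gripper opens to 85 mm and grips with 20 to 120 N. Pads are 22 mm wide; open, the fingers measure 114 mm over their backs; the gripper's body (76 mm by 85 mm) begins 54 mm behind the grasp point. The pads swing forward as they close: fully open they stand 13 mm farther back than shut.
Start: joints at [0.999, 0.291, -0.153, 1.127, 0, 1.431], TCP at [220.187, 476.594, 231.305] pointing down, gripper open.
Joint ranges: [-2.52, 2.52], [-0.91, 1.74], [-1.3, 1.37], [-1.96, 2.02], [-1.52, 1.47], [-3.14, 3.14]. Speed limits (rad/s): [2.22, 2.22, 2.79, 3.14, 3.14, 3.14].

## Interface

Orientations are given as a 3x3 rotation matrix whose columns are the frame's x, y, z axes.
In Python, from cell import arm gives the robot as it stands.
- The arm moves only by the shell command python3 -m crank 'ROWS' [FORCE]. ROWS is JSON, a list of rows, each an object with "delta_pos": the shift along the tool's x, y, z in units of 40 mm (1.0 is 40 mm), a list of three; "delta_rot": the turn, a rotation vector about the tool's x, y, z in units of 8 degrees (1.0 is 8 degrees), a list of three; "claw": the gripper's target within -1 to 1 (fully open at 1, half-way at 0, shut at -1). A call has 1 to 5 rows; each row shifts and turns the commanded pose from where the row before left it, along the tool's axes as they then stand; what a row does not reach is not made up. A row lasts 1/10 s, in which the tool goes at most 50 mm and 8.59 degrees, less where a joint would pass 70% of its speed; a pose out of reach is approached as far as the arm can. A call is refused whole if a number of a shift passes 1 or a number of a turn 1, either way. A call with a gripper value outside its range is refused whole. The fingers move at their own pace and stop on an object; FORCE is the grip in N (left out, the last holds). Time passes only in rows, so rows that do not move let the fingers close. It gives the time, the measured TCP pose, the force and the opening at its end, in the units of the state.
- arm.read_state(): the state, without advancing time (a new reading comes with each control period).
- arm.snapshot(name): name is "scene" or "top" or "wrist"; returns (picture, depth): 384x512x3 uint8, red, green, blue; 384x512 float32, mm along the optical axis (not along the pixel's ray), 0 where there is no reading.
- arm.camera_info(name): a dict with "fx", "fy", "cx", "cy" (pixels), "k1" (the pictures are not rectified: a ray, as slopes to the right and down, at radius r is drawn at 1 + k1 r^2 times it, then the intrinsics apply), "extrinsics" (4x4, takes a point from world to camera coordinates). Camera axes: x right, y down, z forward; pixel columns grow to the right and rows downward; lengths in mm; the calibration is good to about 2 mm. A picture is of the moment at which its call begins: read the wrist's pose just before it. camera_info takes no time and is no camera call; for the wrist camera it gives the pose at the moment of the call.
- arm.finish_job(): hands the job in, once; it reports no verdict.
The state is a dict: "clock": time; "q": joint angles; "joint_vel": joint speeds; "joint_torque": joint torques, N m; "ee_pos": TCP position; "eef_rot": TCP orientation; "force": force on the tool from outside, world axes, zero at the start; "torque": the same for the moment, N m; "opening": opening from 0.0 (shut) to 1.0 (fully open).
Only numpy, scipy, OpenCV 4.12 (cv2) and the standard library are available. Lean on these libraries where they do the work, as an engineer would, in place of code of your own. Each camera call takes 0.05 s, during which the arm holds its last target. There are 200 camera calls.

## Working session

There is one attempt and no reset: what is moved stays moved. The work goes in short steps, Python scripts to look and compute and a shell command to move; the robot and the scene stay as the last step left them, time stands still between calls to the robot, and variables do not carry over. Pictures are saved under pics/ and viewed, about 8 in all and at most 12, crops included, and the job is handed in when it is done.

```bash
ls; mkdir -p pics; cat > h.py <<'E'
import numpy as np, cv2
from cell import arm
def snap(n,tag=None):
    ci=arm.camera_info(n); p,d=arm.snapshot(n)
    if tag:
        cv2.imwrite(f'pics/{tag}.png',p[:,:,::-1]); np.savez(f'pics/{tag}.npz',p=p,d=d,**{k:np.array(v) for k,v in ci.items()})
    return p,d,ci
def cloud(d,ci):
    h,w=d.shape; v,u=np.mgrid[:h,:w].astype(float)
    k=float(ci['k1']); xd=(u-ci['cx'])/ci['fx']; yd=(v-ci['cy'])/ci['fy']
    x,y=xd.copy(),yd.copy()
    for _ in range(20):
        s=1+k*(x*x+y*y); x=xd/s; y=yd/s
    P=np.stack([x*d,y*d,d],-1); E=np.array(ci['extrinsics'])
    W=(P-E[:3,3])@E[:3,:3]
    W[d<=0]=np.nan
    return W
def load(tag):
    z=np.load(f'pics/{tag}.npz'); return z['p'],z['d'],{k:z[k] for k in ('fx','fy','cx','cy','k1','extrinsics')}
def proj(ci,P):
    E=np.array(ci['extrinsics']); c=np.atleast_2d(P)@E[:3,:3].T+E[:3,3]
    s=c[:,:2]/c[:,2:]; s=s*(1+float(ci['k1'])*(s**2).sum(1,keepdims=True))
    return s*[ci['fx'],ci['fy']]+[ci['cx'],ci['cy']]
E
python3 - <<'E'
from h import *
for n in ('scene','top'):
    p,d,ci=snap(n,n+'0'); print(n,ci['fx'],ci['k1'],np.round(ci['extrinsics'],3).tolist(),(d>0).mean())
a=cv2.imread('pics/scene0.png');b=cv2.imread('pics/top0.png')
print(arm.read_state())
E
```

```text
pics
scene 499.14614011887465 -0.11045717659933499 [[0.302, 0.953, 0.008, -146.193], [0.766, -0.238, -0.597, -331.17], [-0.567, 0.186, -0.802, 1899.158], [0.0, 0.0, 0.0, 1.0]] 0.9957326253255209
top 421.16125213547036 -0.10885012335183478 [[0.027, -0.999, -0.025, -0.219], [-0.998, -0.025, -0.061, 544.491], [0.06, 0.027, -0.998, 1260.795], [0.0, 0.0, 0.0, 1.0]] 0.9960835774739584
{'clock': 0.1, 'q': array([ 9.98694008e-01,  2.91228898e-01, -1.54014574e-01,  1.12668276e+00,
        2.54863843e-05,  1.43150348e+00]), 'joint_vel': array([ 6.56594762e-04, -1.69549539e-03,  1.66100582e-03,  1.73770451e-03,
       -7.47208989e-05,  6.78283405e-04]), 'joint_torque': array([ 1.10340989e-03, -5.37978566e+01,  3.31919432e+01,  9.38534708e-03,
       -2.99996500e-04,  5.39374139e-05]), 'ee_pos': array([219.98276985, 476.28668382, 230.80068763]), 'eef_rot': array([[-9.07790915e-01,  4.19422524e-01, -6.33157872e-04],
       [ 4.19422962e-01,  9.07790451e-01, -9.36183258e-04],
       [ 1.82118325e-04, -1.11541961e-03, -9.99999361e-01]]), 'force': array([ 0.16841579,  0.69804279, -0.83295975]), 'torque': array([-0.01702349,  0.00789628,  0.04572207]), 'opening': 0.9958363127313433}
```

View pics/scene0.png

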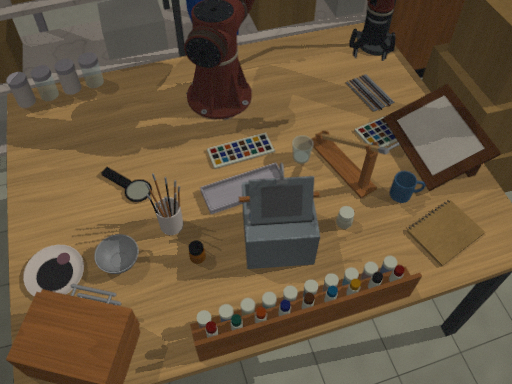

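View pics/top0.png

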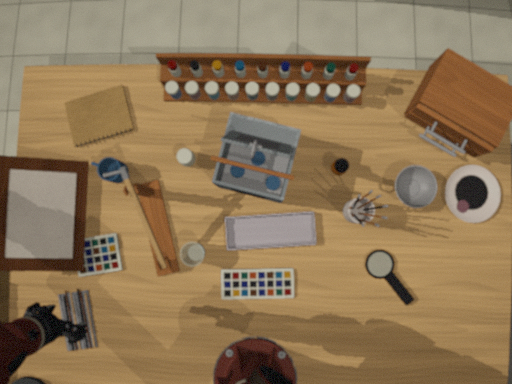

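The scene view shows the box (280,225) with its open flap, the tray (243,187), and the pole in its rest (350,165). The top view shows the stick across the box from (212,160) to (295,177), the tray at (270,231), and the pole from (165,270) up to (125,170) with its finger pointing left. Next I'll measure from the depth of both views.

```bash
python3 - <<'E'
from h import *
C={}
for n in ('top','scene'):
    p,d,ci=load(n+'0'); C[n]=(cloud(d,ci),p)
W=C['top'][0]
for nm,(u,v) in dict(desk=(300,340),stickL=(216,161),stickR=(292,178),tray=(270,231),rimFL=(217,186),rimFR=(283,196),poleup=(128,180),polelow=(160,262),fing=(96,164),flap=(262,122),jar=(353,210),glass=(192,254),paint=(185,157),ink=(341,166),mug=(112,170)).items():
    print(nm,np.round(W[v,u],0))
for n in C:
    W,p=C[n]
    m=(np.abs(W[...,2])<6)&(np.abs(W[...,1])<600)&(W[...,0]>200)
    print(n,'desk z med',np.nanmedian(W[m][:,2]))
# region top-down height map of box from both
for n in C:
    W,p=C[n]; X=W.reshape(-1,3)
    s=X[(X[:,0]>480)&(X[:,0]<850)&(X[:,1]>-150)&(X[:,1]<150)]
    r=s[(s[:,2]>150)&(s[:,2]<175)]
    print(n,len(r),'rim-like', cv2.minAreaRect(r[:,:2].astype(np.float32)))
    f=s[s[:,2]>185]; print('flap pts',len(f),f.min(0),f.max(0))
    t=X[(X[:,2]>12)&(X[:,2]<30)&(X[:,0]>380)&(X[:,0]<560)&(X[:,1]>-160)&(X[:,1]<130)]
    print('tray',cv2.minAreaRect(t[:,:2].astype(np.float32)))
    q=X[(X[:,0]>280)&(X[:,0]<720)&(X[:,1]>170)&(X[:,1]<420)&(X[:,2]>40)]
    print('pole/rest pts',len(q),q.min(0),q.max(0))
# crops enlarged
a=cv2.imread('pics/scene0.png')[110:280,190:430];b=cv2.imread('pics/top0.png')[100:290,80:320]
a=cv2.resize(a,None,fx=2.5,fy=2.5,interpolation=cv2.INTER_CUBIC);b=cv2.resize(b,None,fx=2.5,fy=2.5,interpolation=cv2.INTER_CUBIC)
cv2.imwrite('pics/crop_top.png',b);cv2.imwrite('pics/crop_scene.png',a)
E
```

```text
desk [ 118. -136.    1.]
stickL [658. 136.   4.]
stickR [592. -89. 171.]
tray [447. -36.   7.]
rimFL [577. 125.  47.]
rimFR [544. -67. 160.]
poleup [572. 339. 218.]
polelow [347. 286.  58.]
fing [633. 490.  72.]
flap [746.  -5. 159.]
jar [ 517. -287.    8.]
glass [nan nan nan]
paint [660. 222.  62.]
ink [ 643. -238.   69.]
mug [624. 466.  -1.]
top desk z med 0.6844741160435914
scene desk z med 0.18693435892706772
top 2254 rim-like ((654.358642578125, 11.308334350585938), (229.572021484375, 201.8075714111328), 77.21868896484375)
flap pts 820 [621.29386448 -80.64377376 185.08078095] [709.97490549  90.54666223 341.61857266]
tray ((477.003662109375, -28.671279907226562), (166.11026000976562, 260.0267639160156), 2.068115472793579)
pole/rest pts 1502 [319.21233185 170.26490428  40.03713249] [687.36197141 419.8340814  240.58975202]
scene 1863 rim-like ((665.58642578125, -0.4692840576171875), (226.99578857421875, 200.90428161621094), 69.84873962402344)
flap pts 2521 [624.66621337 -85.33854031 185.02775657] [715.65004456  88.62201275 342.73319361]
tray ((470.5505065917969, -32.55555725097656), (147.41241455078125, 260.5069580078125), 4.664422512054443)
pole/rest pts 1388 [317.88818729 170.03823512  40.13515282] [691.78911309 419.7683333  239.34511839]
```

View pics/crop_scene.png

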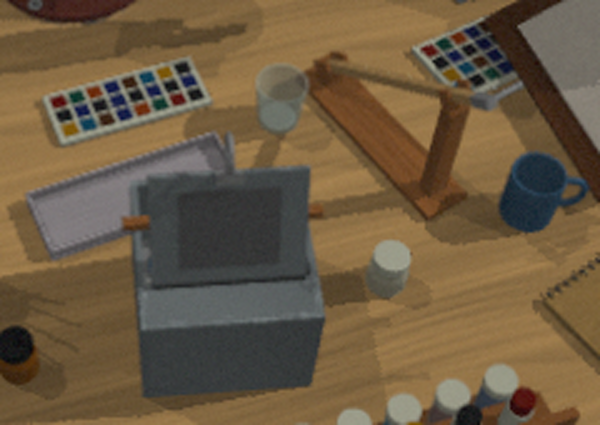

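View pics/crop_top.png

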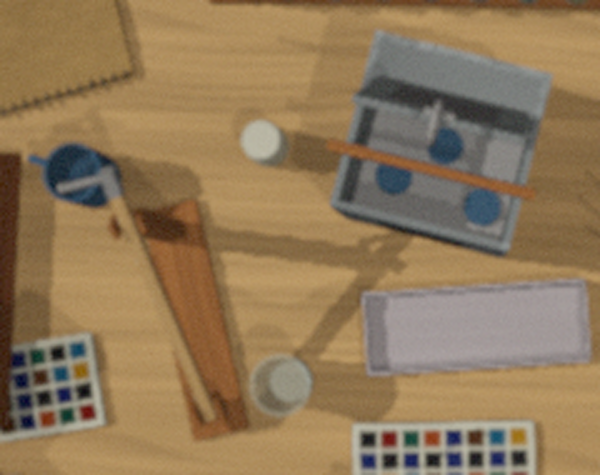

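```bash
cat > fit0.py <<'E'
from h import *
from scipy.optimize import least_squares
def plane(P):
    for _ in range(4):
        c=np.median(P,0) if _==0 else P.mean(0); n=np.linalg.svd(P-c)[2][2]; r=(P-c)@n; P=P[np.abs(r)<max(2,2*np.median(abs(r)))]
    return c,n,len(P),r.std()
for nm in ('scene','top'):
    p,d,ci=load(nm+'0'); W=cloud(d,ci).reshape(-1,3); col=p.reshape(-1,3)
    b=(W[:,0]>500)&(W[:,0]<850)&(abs(W[:,1])<150)
    f=W[b&(W[:,2]>200)&(W[:,2]<300)]
    if len(f)>100:
        c,n,k,s=plane(f); n=n*np.sign(n[0]); yaw=np.arctan2(n[1],n[0]); print(nm,'flap c',c.round(1),'n',n.round(3),'yaw',np.degrees(yaw),'ang',np.pi/2-np.arctan2(n[2],np.hypot(n[0],n[1])),k,s)
    yaw=globals().setdefault('Y',yaw)
    ux=np.array([np.cos(yaw),np.sin(yaw)]);uy=np.array([-ux[1],ux[0]])
    r=W[b&(W[:,2]>153)&(W[:,2]<164)]
    a=r[:,:2]@ux; bb=r[:,:2]@uy
    print(nm,'rim z',np.median(r[:,2]),'x ext',np.percentile(a,[0.5,2,98,99.5]).round(1),'y ext',np.percentile(bb,[0.5,2,98,99.5]).round(1))
    back=W[b&(W[:,2]>30)&(W[:,2]<140)&(W[:,:2]@ux>np.percentile(a,98)-30)]
    if len(back)>200:
        c,n,k,s=plane(back); print('back',c.round(1),n.round(3),k,s,'yaw',np.degrees(np.arctan2(n[1],n[0])))
    ff=W[b&(W[:,2]>200)]; print('flap y ext',np.percentile(ff[:,:2]@uy,[1,99]),'mid')
    # pole: RANSAC line
    q=W[(W[:,0]>280)&(W[:,0]<640)&(W[:,1]>200)&(W[:,1]<400)&(W[:,2]>75)]
    rng=np.random.default_rng(0);best=0
    for _ in range(4000):
        i,j=rng.choice(len(q),2,False); t=q[j]-q[i]; L=np.linalg.norm(t)
        if L<80: continue
        t/=L
        if abs(abs(t[2])-np.sin(np.radians(35)))>.06: continue
        dd=np.linalg.norm(np.cross(q-q[i],t),axis=1); k=(dd<7).sum()
        if k>best: best=k;m=dd<9
    P=q[m];c=P.mean(0);t=np.linalg.svd(P-c)[2][0];t*=np.sign(t[2]);s=(P-c)@t
    print(nm,'pole',c.round(1),t.round(3),'slope',np.degrees(np.arcsin(t[2])),'psi',np.degrees(np.arctan2(t[1],t[0])),s.min(),s.max(),len(P))
    # tray
    tr=W[(W[:,2]>14)&(W[:,2]<27)&(W[:,0]>380)&(W[:,0]<530)&(W[:,1]>-180)&(W[:,1]<120)]
    print(nm,'tray',cv2.minAreaRect(tr[:,:2].astype(np.float32)),np.percentile(tr[:,0],[2,98]),np.percentile(tr[:,1],[2,98]))
    # stick color
    hsv=cv2.cvtColor(p,cv2.COLOR_RGB2HSV).reshape(-1,3)
    st=W[b&(W[:,2]>165)&(W[:,2]<180)&(hsv[:,1]>100)]
    if len(st)>5: c=st.mean(0);t=np.linalg.svd(st-c)[2][0];s=(st-c)@t;print(nm,'stick',c.round(1),t.round(3),(c+t*(s.min()+s.max())/2).round(1),s.min(),s.max(),len(st))
E
python3 fit0.py
```

```text
scene flap c [672.4   1.1 249. ] n [ 0.912 -0.21   0.352] yaw -12.944814107103545 ang 1.210873833502876 1300 1.0818321598499254
scene rim z 160.03821914604504 x ext [540.7 554.7 737.8 738.7] y ext [ 52.7  53.8 251.1 252.8]
back [752.1 -18.   87.1] [-0.975  0.223 -0.002] 1106 0.9756480933752795 yaw 167.09729917740302
flap y ext [ 69.53363482 235.91932826] mid
scene pole [504.7 318.5 162.1] [0.795 0.23  0.562] slope 34.190581150920046 psi 16.133699106584487 -162.27903570505438 127.56630597369244 279
scene tray ((448.0501708984375, -38.29875183105469), (104.28713989257812, 271.833251953125), 7.987179279327393) [392.67305093 513.4275464 ] [-171.82174409   89.49379305]
scene stick [618.1  -3.9 171.4] [-0.217 -0.976 -0.003] [622.8  17.3 171.5] -135.11314220740678 91.70749466203422 66
top flap c [668.7   4.5 255.8] n [ 0.909 -0.209  0.36 ] yaw -12.958428712132486 ang 1.2026956367375803 516 0.7215859813826659
top rim z 160.44341731777493 x ext [534.6 535.3 733.9 735. ] y ext [ 54.8  55.9 253.5 254.6]
flap y ext [ 71.6088157  237.28858973] mid
top pole [492.9 320.9 161.9] [0.792 0.222 0.568] slope 34.63179811859305 psi 15.662625246315185 -154.27096566502834 135.75311048726766 521
top tray ((448.9670104980469, -36.092010498046875), (100.2023696899414, 271.1373291015625), 5.231213569641113) [390.31911682 507.31263337] [-171.36712423  100.39006021]
top stick [618.9  21.  171.9] [-0.219 -0.976  0.   ] [618.6  19.4 171.9] -113.14853649364612 116.42715811664458 352
```

Depth fits from the two views agree: box yaw is about -13°, flap about 1.21 rad, rim height 160, stick axis about 166. Next I'll write a small planner that turns a target pose into row units, and use it for the stick pre-grasp.

```bash
cat > plan.py <<'E'
from h import *
from scipy.spatial.transform import Rotation as Ro
YB=np.radians(-12.95); ux=np.array([np.cos(YB),np.sin(YB),0]); uy=np.array([-ux[1],ux[0],0]); zz=np.array([0,0,1.])
def box(a,b,z): return a*ux+b*uy+z*zz
def Rstick(t,y=YB):
    t=np.radians(t); x=np.array([np.cos(y),np.sin(y),0]); w=np.array([-x[1],x[0],0])
    return np.c_[w,np.cos(t)*x+np.sin(t)*zz,np.sin(t)*x-np.cos(t)*zz]
def Rpole(psi,pitch=35):  # tool perpendicular to pole; tool y=+pole y, tool x=-pole x
    psi=np.radians(psi);p=np.radians(pitch); h=np.array([np.cos(psi),np.sin(psi),0]); y=np.array([-h[1],h[0],0])
    px=np.cos(p)*h+np.sin(p)*zz; return np.c_[-px,y,np.cross(-px,y)]
def plan(P,R,n=None,pos0=None,R0=None):
    s=arm.read_state(); p0=s['ee_pos'] if pos0 is None else pos0; R0=s['eef_rot'] if R0 is None else R0
    rv=Ro.from_matrix(R0.T@R).as_rotvec(); D=P-p0
    need=max(np.linalg.norm(D)/40,np.degrees(np.linalg.norm(rv))/8)
    n=n or int(np.ceil(need)); r=np.degrees(rv)/8/n
    print('n',n,'need',round(need,2),'rot/row',r.round(3),'dist',D.round(1))
    Rk=R0.copy()
    for k in range(n):
        print(k,'pos',(Rk.T@D/n/40).round(3).tolist()); Rk=Rk@Ro.from_rotvec(rv/n).as_matrix()
        if np.linalg.norm(rv)<.02: break
E
python3 - <<'E'
from plan import *
R=Rstick(30); S=np.array([618.7,18.5,166]); T=S+11*R[:,2]-110*R[:,2]; print(T)
s=arm.read_state(); mid=np.array([330,300,330.])
plan(T+[-40,0,30],R,16)
E
```

```text
[570.45898297  29.59298319 251.73651497]
n 16 need 13.66 rot/row [-0.197 -0.159  0.596] dist [ 310.5 -446.7   50.9]
0 pos [-0.733, -0.43, -0.079]
1 pos [-0.768, -0.366, -0.073]
2 pos [-0.797, -0.299, -0.065]
3 pos [-0.82, -0.23, -0.054]
4 pos [-0.838, -0.159, -0.041]
5 pos [-0.849, -0.088, -0.026]
6 pos [-0.854, -0.017, -0.008]
7 pos [-0.852, 0.054, 0.011]
8 pos [-0.844, 0.124, 0.032]
9 pos [-0.83, 0.193, 0.055]
10 pos [-0.81, 0.259, 0.08]
11 pos [-0.783, 0.323, 0.106]
12 pos [-0.751, 0.383, 0.132]
13 pos [-0.714, 0.44, 0.16]
14 pos [-0.671, 0.493, 0.188]
15 pos [-0.624, 0.541, 0.217]
```

```bash
python3 -m crank '[{"delta_pos":[-0.73,-0.43,-0.08],"delta_rot":[-0.2,-0.16,0.6],"claw":0},{"delta_pos":[-0.77,-0.37,-0.07],"delta_rot":[-0.2,-0.16,0.6],"claw":0},{"delta_pos":[-0.8,-0.3,-0.065],"delta_rot":[-0.2,-0.16,0.6],"claw":0},{"delta_pos":[-0.82,-0.23,-0.05],"delta_rot":[-0.2,-0.16,0.6],"claw":0},{"delta_pos":[-0.84,-0.16,-0.04],"delta_rot":[-0.2,-0.16,0.6],"claw":0}]' 60
python3 -m crank '[{"delta_pos":[-0.85,-0.09,-0.03],"delta_rot":[-0.2,-0.16,0.6],"claw":0},{"delta_pos":[-0.85,-0.02,-0.01],"delta_rot":[-0.2,-0.16,0.6],"claw":0},{"delta_pos":[-0.85,0.05,0.01],"delta_rot":[-0.2,-0.16,0.6],"claw":0},{"delta_pos":[-0.84,0.12,0.03],"delta_rot":[-0.2,-0.16,0.6],"claw":0},{"delta_pos":[-0.83,0.19,0.055],"delta_rot":[-0.2,-0.16,0.6],"claw":0}]'
python3 -m crank '[{"delta_pos":[-0.81,0.26,0.08],"delta_rot":[-0.2,-0.16,0.6],"claw":0},{"delta_pos":[-0.78,0.32,0.105],"delta_rot":[-0.2,-0.16,0.6],"claw":0},{"delta_pos":[-0.75,0.38,0.13],"delta_rot":[-0.2,-0.16,0.6],"claw":0},{"delta_pos":[-0.71,0.44,0.16],"delta_rot":[-0.2,-0.16,0.6],"claw":0},{"delta_pos":[-0.67,0.49,0.19],"delta_rot":[-0.2,-0.16,0.6],"claw":0}]'
python3 -m crank '[{"delta_pos":[-0.62,0.54,0.22],"delta_rot":[-0.2,-0.16,0.6],"claw":0},{"delta_pos":[0,0,0],"delta_rot":[0,0,0],"claw":0},{"delta_pos":[0,0,0],"delta_rot":[0,0,0],"claw":0}]'
python3 - <<'E'
from plan import *
s=arm.read_state();print(s['q'].round(2),s['opening'],(Rstick(30)).round(3))
p,d,ci=snap('wrist','w1'); print(np.round(ci['extrinsics'],3))
E
```

```text
clock: 0.6
ee_pos: [317.4, 335.2, 246.6]
eef_rot: [[-0.649, 0.742, 0.172], [0.757, 0.652, 0.044], [-0.08, 0.159, -0.984]]
force: [0.9, 0.7, -0.1]
opening: 0.501
clock: 1.1
ee_pos: [413.0, 195.1, 262.7]
eef_rot: [[-0.269, 0.901, 0.341], [0.959, 0.282, 0.013], [-0.084, 0.331, -0.94]]
force: [0.1, 1.2, -0.2]
opening: 0.504
clock: 1.6
ee_pos: [508.7, 55.1, 278.3]
eef_rot: [[0.154, 0.867, 0.473], [0.988, -0.128, -0.087], [-0.015, 0.481, -0.877]]
force: [-0.1, -0.2, -0.9]
opening: 0.499
clock: 1.9
ee_pos: [527.0, 28.2, 280.8]
eef_rot: [[0.233, 0.84, 0.491], [0.972, -0.204, -0.112], [0.006, 0.503, -0.864]]
force: [-0.3, 0.7, 0.2]
opening: 0.505
[-0.02 -0.11 -0.63  0.53 -0.1   1.76] 0.5045503436489781 [[ 0.224  0.844  0.487]
 [ 0.975 -0.194 -0.112]
 [ 0.     0.5   -0.866]]
[[ 8.40000e-01 -2.03000e-01  5.03000e-01 -5.78597e+02]
 [-3.57000e-01 -9.05000e-01  2.31000e-01  1.77048e+02]
 [ 4.08000e-01 -3.74000e-01 -8.33000e-01  1.84428e+02]
 [ 0.00000e+00  0.00000e+00  0.00000e+00  1.00000e+00]]
```

View pics/w1.png

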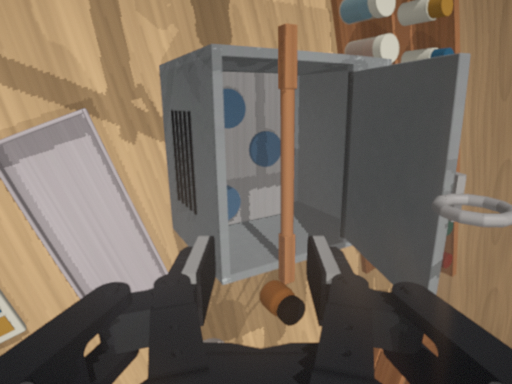

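The wrist view shows the stick running from (288,30) to (287,280) between the open fingers, the eye ring at (478,208), and the tray lower left.

```bash
python3 - <<'E'
from plan import *
p,d,ci=load('w1'); W=cloud(d,ci); hsv=cv2.cvtColor(p,cv2.COLOR_RGB2HSV)
m=np.zeros(d.shape,bool); m[30:235,276:300]=1; m&=(hsv[...,1]>110)&(W[...,2]>155)&(W[...,2]<185)
q=W[m]; a=q@ux; b=q@uy
print('stick a',np.percentile(a,[2,50,98]),'b',np.percentile(b,[1,99]),'z',np.percentile(q[:,2],[2,50,98]), 'slope a/b',np.polyfit(b,a,1))
# rims: pts z 155-165
r=W.reshape(-1,3); r=r[(abs(r[:,2]-160)<4)&(r[:,0]>500)]
print('rim a',np.percentile(r@ux,[.5,2,98]),'b',np.percentile(r@uy,[1,99]),np.median(r[:,2]))
# ring
e=W[185:235,433:512].reshape(-1,3); e=e[e[:,2]>270]; print('ring n',len(e),'a',np.percentile(e@ux,[2,50,98]),'b',np.percentile(e@uy,[2,50,98]),'z',np.percentile(e[:,2],[2,50,98]))
f=W[100:250,370:430].reshape(-1,3);f=f[f[:,2]>180]; c=f.mean(0);n=np.linalg.svd(f-c)[2][2];print('flap',c,n*np.sign(n[0]),np.degrees(np.arctan2(n[1],n[0])))
t=W.reshape(-1,3); t=t[(t[:,2]>15)&(t[:,2]<27)&(t[:,0]>370)&(t[:,0]<530)&(t[:,1]<130)]
np.set_printoptions(suppress=True)
print('tray',cv2.minAreaRect(t[:,:2].astype(np.float32)))
R=Rstick(30)
E
```

```text
stick a [594.87124004 598.45636491 605.63255957] b [ 96.86062927 267.88250743] z [161.85355688 170.23314906 172.08186198] slope a/b [-6.86585694e-03  6.00415505e+02]
rim a [536.88615396 537.13726684 712.94387062] b [ 56.73119433 257.42466225] 159.15773579569128
ring n 2531 a [604.35845987 630.52476116 642.75570899] b [133.81653098 157.4057335  163.41994517] z [287.29531399 310.692945   335.44622576]
flap [666.56621147  10.67952946 246.97142255] [ 0.91455928 -0.20846437  0.34658899] 167.15940101240457
tray ((449.84210205078125, -8.231307983398438), (100.73649597167969, 216.0474395751953), 5.083734512329102)
```

```bash
python3 - <<'E'
from plan import *
R=Rstick(30); S=box(599,157,166)
plan(S-60*R[:,2],R,3); plan(S+11*R[:,2],R,3,pos0=S-60*R[:,2],R0=R)
E
```

```text
n 3 need 2.22 rot/row [ 0.009 -0.003 -0.024] dist [ 62.8  -3.3 -62.9]
0 pos [0.092, 0.182, 0.713]
n 3 need 1.78 rot/row [0. 0. 0.] dist [ 34.6  -8.  -61.5]
0 pos [0.0, 0.0, 0.592]
```

```bash
python3 -m crank '[{"delta_pos":[0.09,0.18,0.71],"delta_rot":[0,0,-0.02],"claw":0},{"delta_pos":[0.09,0.18,0.71],"delta_rot":[0,0,-0.02],"claw":0},{"delta_pos":[0.09,0.18,0.71],"delta_rot":[0,0,-0.02],"claw":0},{"delta_pos":[0,0,0.6],"delta_rot":[0,0,0],"claw":0},{"delta_pos":[0,0,0.6],"delta_rot":[0,0,0],"claw":0}]'
python3 -m crank '[{"delta_pos":[0,0,0.58],"delta_rot":[0,0,0],"claw":0},{"delta_pos":[0,0,0],"delta_rot":[0,0,0],"claw":-0.5},{"delta_pos":[0,0,0],"delta_rot":[0,0,0],"claw":-1},{"delta_pos":[0,0,0],"delta_rot":[0,0,0],"claw":-1},{"delta_pos":[0,0,0],"delta_rot":[0,0,0],"claw":-1}]' 40
python3 -m crank '[{"delta_pos":[0,0,0],"delta_rot":[0,0,0],"claw":-1},{"delta_pos":[0,0,0],"delta_rot":[0,0,0],"claw":-1}]' 40
python3 -m crank '[{"delta_pos":[0,0,-0.4],"delta_rot":[0,0,0],"claw":-1},{"delta_pos":[0,0,-0.8],"delta_rot":[0,0,0],"claw":-1}]' 40
python3 - <<'E'
from plan import *
p,d,ci=snap('wrist','w2');print(arm.read_state()['q'].round(2))
E
```

```text
clock: 2.45
ee_pos: [613.8, 20.9, 176.3]
eef_rot: [[0.223, 0.842, 0.492], [0.975, -0.194, -0.111], [0.002, 0.504, -0.864]]
force: [0.6, -0.4, -0.2]
opening: 0.504
clock: 2.95
ee_pos: [625.3, 17.5, 158.6]
eef_rot: [[0.225, 0.84, 0.493], [0.974, -0.195, -0.112], [0.002, 0.506, -0.863]]
force: [-0.3, -0.2, -0.5]
opening: 0.121
clock: 3.15
ee_pos: [625.2, 17.2, 158.0]
eef_rot: [[0.226, 0.84, 0.493], [0.974, -0.196, -0.112], [0.002, 0.505, -0.863]]
force: [-0.4, -0.1, -0.4]
opening: 0.122
clock: 3.35
ee_pos: [600.4, 22.4, 197.3]
eef_rot: [[0.226, 0.842, 0.489], [0.974, -0.196, -0.112], [0.001, 0.502, -0.865]]
force: [0.8, -0.1, -0.2]
opening: 0.12
[-0.03  0.11 -0.64  0.3  -0.1   1.74]
```

View pics/w2.png

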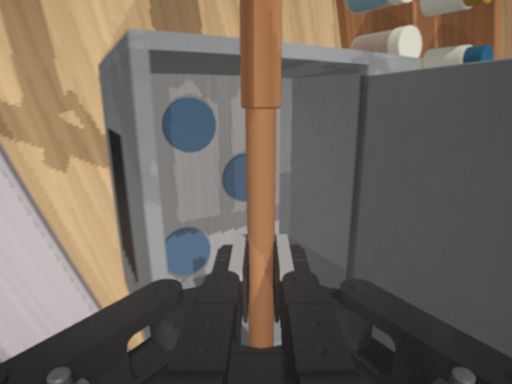

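The stick is held squarely in the middle. Next I'll plan the carry to the tray.

```bash
python3 - <<'E'
from plan import *
s=arm.read_state(); A=s['ee_pos']-60*s['eef_rot'][:,2]; R=Rstick(0,np.radians(5)); B=np.array([449.5,-37,90])
plan(B,R,6,pos0=A,R0=s['eef_rot'])
E
```

```text
n 6 need 5.38 rot/row [ 0.629  0.097 -0.368] dist [-121.5  -66.7 -164.5]
0 pos [-0.387, -0.718, 0.372]
1 pos [-0.356, -0.702, 0.43]
2 pos [-0.326, -0.679, 0.486]
3 pos [-0.299, -0.65, 0.54]
4 pos [-0.274, -0.615, 0.592]
5 pos [-0.252, -0.574, 0.64]
```

```bash
python3 -m crank '[{"delta_pos":[0,0,-0.75],"delta_rot":[0,0,0],"claw":-1},{"delta_pos":[0,0,-0.75],"delta_rot":[0,0,0],"claw":-1},{"delta_pos":[-0.39,-0.72,0.37],"delta_rot":[0.63,0.1,-0.37],"claw":-1},{"delta_pos":[-0.36,-0.7,0.43],"delta_rot":[0.63,0.1,-0.37],"claw":-1},{"delta_pos":[-0.33,-0.68,0.49],"delta_rot":[0.63,0.1,-0.37],"claw":-1}]'
python3 -m crank '[{"delta_pos":[-0.3,-0.65,0.54],"delta_rot":[0.63,0.1,-0.37],"claw":-1},{"delta_pos":[-0.27,-0.62,0.59],"delta_rot":[0.63,0.1,-0.37],"claw":-1},{"delta_pos":[-0.25,-0.57,0.64],"delta_rot":[0.63,0.1,-0.37],"claw":-1},{"delta_pos":[0,0,0],"delta_rot":[0,0,0],"claw":-1}]'
python3 - <<'E'
from plan import *
plan(np.array([449.5,-37,25]),Rstick(0,np.radians(5)),3)
p,d,ci=snap('top','t1')
W=cloud(d,ci); t=W.reshape(-1,3); q=t[(t[:,2]>60)&(t[:,2]<130)&(t[:,0]>400)&(t[:,0]<500)&(t[:,1]>-165)&(t[:,1]<90)]
hs=cv2.cvtColor(p,cv2.COLOR_RGB2HSV).reshape(-1,3)
m=(t[:,2]>85)&(t[:,2]<125)&(t[:,0]>400)&(t[:,0]<500)&(t[:,1]>-170)&(t[:,1]<100)&(hs[:,1]>100)
q=t[m];print(len(q),q.min(0),q.max(0)); print(np.polyfit(q[:,1],q[:,0],1),np.polyfit(q[:,1],q[:,2],1))
t=t[(t[:,2]>15)&(t[:,2]<27)&(t[:,0]>385)&(t[:,0]<515)&(t[:,1]<120)&(t[:,1]>-190)]
print(cv2.minAreaRect(t[:,:2].astype(np.float32)))
E
```

```text
clock: 3.9
ee_pos: [510.6, -4.7, 168.7]
eef_rot: [[0.066, 0.964, 0.258], [0.998, -0.059, -0.035], [-0.019, 0.26, -0.966]]
force: [0.0, -0.4, -1.0]
opening: 0.122
clock: 4.3
ee_pos: [447.9, -38.4, 83.5]
eef_rot: [[-0.089, 0.996, -0.01], [0.996, 0.089, 0.003], [0.004, -0.01, -1.0]]
force: [0.5, -0.3, -0.6]
opening: 0.121
n 3 need 1.46 rot/row [-0.023 -0.01   0.004] dist [  1.6   1.4 -58.5]
0 pos [0.008, 0.019, 0.487]
51 [ 431.48760376 -149.99087908   91.78735647] [451.562443    75.02241045 106.72757916]
[-6.86768611e-02  4.40185461e+02] [-8.05172175e-03  1.00478580e+02]
((449.16778564453125, -35.972686767578125), (99.75483703613281, 270.721923828125), 5.274513244628906)
```

```bash
python3 -m crank '[{"delta_pos":[0,0.04,0.6],"delta_rot":[0,0,0],"claw":-1},{"delta_pos":[0,0,0.6],"delta_rot":[0,0,0],"claw":-1},{"delta_pos":[0,0,0.45],"delta_rot":[0,0,0],"claw":-1},{"delta_pos":[0,0,0.2],"delta_rot":[0,0,0],"claw":-1},{"delta_pos":[0,0,0],"delta_rot":[0,0,0],"claw":-1}]'
python3 -m crank '[{"delta_pos":[0,0,0.05],"delta_rot":[0,0,0],"claw":-1},{"delta_pos":[0,0,0],"delta_rot":[0,0,0],"claw":-1}]'
```

```text
clock: 4.85
ee_pos: [451.8, -36.9, 12.6]
eef_rot: [[-0.089, 0.996, -0.001], [0.996, 0.089, 0.002], [0.002, -0.001, -1.0]]
force: [-0.8, 0.7, 0.1]
opening: 0.118
clock: 5.05
ee_pos: [452.3, -37.4, 11.1]
eef_rot: [[-0.089, 0.996, -0.001], [0.996, 0.089, 0.002], [0.002, -0.001, -1.0]]
force: [0.4, -0.0, -0.8]
opening: 0.126
```

```bash
python3 -m crank '[{"delta_pos":[0,0,0.12],"delta_rot":[0,0,0],"claw":-1},{"delta_pos":[0,0,0],"delta_rot":[0,0,0],"claw":-1},{"delta_pos":[0,0,0],"delta_rot":[0,0,0],"claw":-0.65},{"delta_pos":[0,0,0],"delta_rot":[0,0,0],"claw":-0.5},{"delta_pos":[0,0,0],"delta_rot":[0,0,0],"claw":-0.4}]'
python3 -m crank '[{"delta_pos":[0,0,-0.5],"delta_rot":[0,0,0],"claw":-0.3},{"delta_pos":[0,0,-1],"delta_rot":[0,0,0],"claw":0},{"delta_pos":[0,0,-1],"delta_rot":[0,0,0],"claw":0},{"delta_pos":[0,0,-1],"delta_rot":[0,0,0],"claw":0},{"delta_pos":[0,0,-1],"delta_rot":[0,0,0],"claw":0}]'
python3 - <<'E'
from plan import *
p,d,ci=snap('wrist','w3'); W=cloud(d,ci); hs=cv2.cvtColor(p,cv2.COLOR_RGB2HSV)
m=(W[...,2]>9)&(W[...,2]<40)&(W[...,0]>405)&(W[...,0]<495)&(W[...,1]<95)&(W[...,1]>-165)&(hs[...,1]>110)
q=W[m];print(len(q),q.min(0),q.max(0),np.polyfit(q[:,1],q[:,2],1),np.polyfit(q[:,1],q[:,0],1))
p,d,ci=snap('scene','s2');print(arm.read_state()['q'].round(2))
# refine pole from scene+top with psi
O=np.array([470,312,135.]); R=Rpole(16); G=O-50*R[:,0]; print('grasp at',G)
plan(G-100*R[:,2],R)
E
```

```text
clock: 5.55
ee_pos: [451.5, -37.3, 5.5]
eef_rot: [[-0.089, 0.996, -0.003], [0.996, 0.089, 0.002], [0.002, -0.002, -1.0]]
force: [0.0, 0.7, 0.4]
opening: 0.299
clock: 6.05
ee_pos: [451.6, -37.6, 187.2]
eef_rot: [[-0.089, 0.996, -0.003], [0.996, 0.089, 0.002], [0.002, -0.002, -1.0]]
force: [1.2, -0.4, 0.1]
opening: 0.498
2414 [ 432.09894127 -150.77244317   11.1535131 ] [463.5855595   77.47954604  17.82324532] [2.98924074e-04 1.48333896e+01] [-9.80629584e-02  4.44289041e+02]
[-0.25  0.19 -0.4   0.97  0.    1.24]
grasp at [509.37097417 323.28944517 163.67882182]
n 14 need 13.14 rot/row [-0.272 -0.224 -0.87 ] dist [ -0.6 345.9  55.3]
0 pos [0.615, 0.055, -0.099]
1 pos [0.6, 0.133, -0.114]
2 pos [0.576, 0.209, -0.126]
3 pos [0.542, 0.282, -0.134]
4 pos [0.499, 0.35, -0.139]
5 pos [0.449, 0.413, -0.139]
6 pos [0.391, 0.469, -0.135]
7 pos [0.327, 0.518, -0.128]
8 pos [0.257, 0.558, -0.116]
9 pos [0.184, 0.589, -0.101]
10 pos [0.108, 0.61, -0.083]
11 pos [0.031, 0.622, -0.062]
12 pos [-0.046, 0.623, -0.038]
13 pos [-0.122, 0.613, -0.012]
```

The stick lies flat in the tray: its top is 15–18 mm up, with no slope. Next is the pole: turn and move to 100 mm off it, square to its length.

```bash
python3 -m crank '[{"delta_pos":[0.62,0.06,-0.1],"delta_rot":[-0.27,-0.22,-0.87],"claw":0},{"delta_pos":[0.6,0.13,-0.11],"delta_rot":[-0.27,-0.22,-0.87],"claw":0},{"delta_pos":[0.58,0.21,-0.13],"delta_rot":[-0.27,-0.22,-0.87],"claw":0},{"delta_pos":[0.54,0.28,-0.13],"delta_rot":[-0.27,-0.22,-0.87],"claw":0},{"delta_pos":[0.5,0.35,-0.14],"delta_rot":[-0.27,-0.22,-0.87],"claw":0}]'
python3 -m crank '[{"delta_pos":[0.45,0.41,-0.14],"delta_rot":[-0.27,-0.22,-0.87],"claw":0},{"delta_pos":[0.39,0.47,-0.14],"delta_rot":[-0.27,-0.22,-0.87],"claw":0},{"delta_pos":[0.33,0.52,-0.13],"delta_rot":[-0.27,-0.22,-0.87],"claw":0},{"delta_pos":[0.26,0.56,-0.12],"delta_rot":[-0.27,-0.22,-0.87],"claw":0},{"delta_pos":[0.18,0.59,-0.1],"delta_rot":[-0.27,-0.22,-0.87],"claw":0}]'
python3 -m crank '[{"delta_pos":[0.11,0.61,-0.08],"delta_rot":[-0.27,-0.22,-0.87],"claw":0},{"delta_pos":[0.03,0.62,-0.06],"delta_rot":[-0.27,-0.22,-0.87],"claw":0},{"delta_pos":[-0.05,0.62,-0.04],"delta_rot":[-0.27,-0.22,-0.87],"claw":0},{"delta_pos":[-0.12,0.61,-0.01],"delta_rot":[-0.27,-0.22,-0.87],"claw":0},{"delta_pos":[0,0,0],"delta_rot":[0,0,0],"claw":0}]'
python3 - <<'E'
from plan import *
print(Rpole(16).round(3)); p,d,ci=snap('wrist','w4');print(arm.read_state()['q'].round(2))
E
```

```text
clock: 6.65
ee_pos: [451.4, 87.1, 205.1]
eef_rot: [[-0.625, 0.747, 0.226], [0.755, 0.652, -0.065], [-0.196, 0.13, -0.972]]
force: [-0.2, 0.6, 0.6]
opening: 0.501
clock: 7.15
ee_pos: [451.1, 210.7, 225.7]
eef_rot: [[-0.874, 0.209, 0.439], [0.24, 0.971, 0.014], [-0.423, 0.117, -0.898]]
force: [0.3, -0.8, 0.1]
opening: 0.502
clock: 7.65
ee_pos: [451.0, 309.4, 241.5]
eef_rot: [[-0.795, -0.28, 0.538], [-0.228, 0.96, 0.162], [-0.562, 0.006, -0.827]]
force: [0.1, -0.3, -0.1]
opening: 0.499
[[-0.787 -0.276  0.551]
 [-0.226  0.961  0.158]
 [-0.574  0.    -0.819]]
[ 0.55 -0.06 -0.75  0.31 -0.15  0.23]
```

View pics/w4.png

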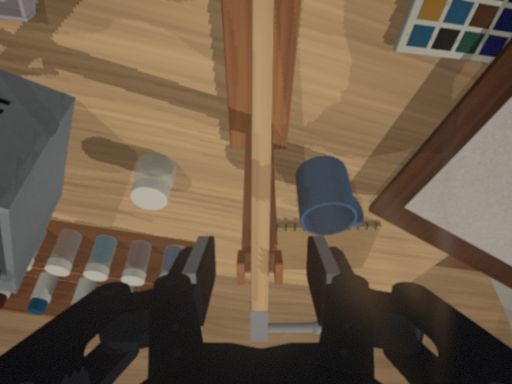

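The wrist view shows the pole running straight down column ~262. The upper fork is at (260,265), the steel hook end at (258,325), and the finger points right to (320,328), level above the mug's far side. Now a fit from depth.

```bash
python3 - <<'E'
from plan import *
p,d,ci=load('w4'); W=cloud(d,ci); t=np.array([.787,.226,.574])
# pole top face pixels, rows 20..235, central cols
P=[]
m=np.zeros(d.shape,bool); m[30:230,245:280]=1
q=W[m]; 
O=np.array([470,312,135.]); dist=np.linalg.norm(np.cross(q-O,t),axis=1); q=q[dist<22]
for _ in range(3):
    c=q.mean(0); t=np.linalg.svd(q-c)[2][0]; t*=np.sign(t[2]); r=np.linalg.norm(np.cross(q-c,t),axis=1); q=q[r<9]
print(len(q),'c',c.round(1),'t',t.round(4),'slope',np.degrees(np.arcsin(t[2])),'psi',np.degrees(np.arctan2(t[1],t[0])))
psi=np.arctan2(t[1],t[0]); py=np.array([-np.sin(psi),np.cos(psi),0]); n=np.cross(t,py)
print('lat ext',np.percentile((q-c)@py,[1,99]),'n ext',np.percentile((q-c)@n,[1,50,99]))
ax=c-n*7+n*np.median((q-c)@n); lat=np.percentile((q-c)@py,[1,99]).mean(); ax=ax+py*lat
O=ax-t*(ax[2]-135)/t[2]; print('O from line at z=135',O.round(1))
# hook: pts around end
V=W.reshape(-1,3)-O; s=V@t; l=V@py; k=V@n
e=(abs(l)<9)&(abs(k)<10)&(s>100)&(s<200); print('pole end s max',np.percentile(s[e],[95,99,100]))
f=(abs(k)<12)&(l>12)&(l<75)&(s>120)&(s<200); print('finger n',f.sum(),'s',np.percentile(s[f],[5,50,95]),'l max',np.percentile(l[f],[50,98]),'k',np.percentile(k[f],[5,50,95]))
g=(abs(k-9)<4)&(abs(l)<20)&(abs(l)>10)&(s>70)&(s<140); print('fork s',np.percentile(s[g],[2,98]),'l',np.percentile(l[g],[2,98]),g.sum())
for nm in ('top0','scene0'):
    _,d2,c2=load(nm); V=cloud(d2,c2).reshape(-1,3)-O; s=V@t; l=V@py; k=V@n
    e=(abs(l)<10)&(abs(k)<10)&(s>-160)&(s<200); f=(abs(k)<14)&(l>14)&(l<75)&(s>140)&(s<190)
    print(nm,'end',np.percentile(s[e],[0.5,99.5]),'lat',np.percentile(l[e],[3,97]),'k',np.percentile(k[e],[3,50,97]),'finger',f.sum(),np.percentile(s[f],[5,50,95]) if f.sum() else '')
E
```

```text
3956 c [462.8 313.6 136.5] t [0.791  0.2152 0.5728] slope 34.94487498401799 psi 15.216951504608485
lat ext [-6.82067042  6.84043206] n ext [-1.63428870e+00  1.20483284e-03  1.55361649e+00]
O from line at z=135 [472.6 316.2 135. ]
pole end s max [164.77607217 167.78187759 169.03004913]
finger n 482 s [155.52234029 157.90775401 162.56347531] l max [32.69406116 51.50928243] k [-0.42132533  2.92806332  4.74310277]
fork s [ 93.06431479 110.36281467] l [-17.42035676  17.7016843 ] 367
top0 end [-155.29567149  167.64773688] lat [-8.11373011  7.21944624] k [-3.0075058   7.53923285  9.87795683] finger 50 [157.04891759 161.01741501 164.43452081]
scene0 end [-157.6551294   168.76282072] lat [-9.66681249  5.27187597] k [-6.81420002  4.92890418  9.46239762] finger 28 [157.14995681 162.26586651 165.8560054 ]
```

```bash
python3 - <<'E'
from plan import *
R=Rpole(15.2); G=np.array([471.5,316,134.5])-50*R[:,0]; A=G-45*R[:,2]
plan(A,R,2); plan(G+17*R[:,2],R,3,pos0=A,R0=R); print(G+17*R[:,2],R.round(3))
E
```

```text
n 2 need 1.39 rot/row [ 0.049 -0.057  0.027] dist [ 35.1  11.7 -41.2]
0 pos [-0.093, 0.017, 0.686]
1 pos [-0.088, 0.022, 0.687]
n 3 need 1.55 rot/row [0. 0. 0.] dist [ 34.3   9.3 -50.8]
0 pos [0.0, 0.0, 0.517]
[520.43444398 329.29519417 149.25323706] [[-0.79  -0.262  0.554]
 [-0.215  0.965  0.15 ]
 [-0.574  0.    -0.819]]
```

```bash
python3 -m crank '[{"delta_pos":[-0.09,0.02,0.69],"delta_rot":[0.05,-0.06,0.03],"claw":0},{"delta_pos":[-0.09,0.02,0.69],"delta_rot":[0.05,-0.06,0.03],"claw":0},{"delta_pos":[0,0,0.52],"delta_rot":[0,0,0],"claw":0},{"delta_pos":[0,0,0.52],"delta_rot":[0,0,0],"claw":0},{"delta_pos":[0,0,0.52],"delta_rot":[0,0,0],"claw":0}]'
python3 -m crank '[{"delta_pos":[0,0,0],"delta_rot":[0,0,0],"claw":0}]'
python3 - <<'E'
from plan import *
s=arm.read_state();print(s['ee_pos'].round(1),s['eef_rot'].round(4).tolist())
R=Rpole(15.2); G=np.array([471.5,316,134.5])-50*R[:,0]; plan(G+17*R[:,2],R,1)
E
```

```text
clock: 8.2
ee_pos: [522.2, 328.3, 148.2]
eef_rot: [[-0.791, -0.258, 0.554], [-0.211, 0.966, 0.149], [-0.574, 0.001, -0.819]]
force: [-1.2, -0.3, -0.4]
opening: 0.501
clock: 8.3
ee_pos: [521.6, 327.8, 146.7]
eef_rot: [[-0.793, -0.258, 0.552], [-0.212, 0.966, 0.147], [-0.572, -0.0, -0.82]]
force: [0.6, 0.3, 0.8]
opening: 0.5
[521.6 327.8 146.7] [[-0.7928, -0.2577, 0.5524], [-0.2115, 0.9662, 0.1473], [-0.5717, -0.0001, -0.8205]]
n 1 need 0.08 rot/row [-0.019 -0.017 -0.027] dist [-1.2  1.5  2.5]
0 pos [-0.021, 0.045, -0.063]
```

Close on the pole, record the seated hand pose, then lift square to the pole.

```bash
python3 -m crank '[{"delta_pos":[-0.02,0.05,-0.05],"delta_rot":[0,0,0],"claw":-0.3},{"delta_pos":[0,0,0],"delta_rot":[0,0,0],"claw":-1},{"delta_pos":[0,0,0],"delta_rot":[0,0,0],"claw":-1},{"delta_pos":[0,0,0],"delta_rot":[0,0,0],"claw":-1},{"delta_pos":[0,0,0],"delta_rot":[0,0,0],"claw":-1}]' 100
python3 -m crank '[{"delta_pos":[0,0,0],"delta_rot":[0,0,0],"claw":-1}]' 100
python3 - <<'E'
from plan import *
s=arm.read_state(); np.savez('seat.npz',p=s['ee_pos'],R=s['eef_rot']); print(s['ee_pos'],s['eef_rot'].round(4).tolist(),s['opening'])
E
python3 -m crank '[{"delta_pos":[0,0,-0.3],"delta_rot":[0,0,0],"claw":-1},{"delta_pos":[0,0,-0.6],"delta_rot":[0,0,0],"claw":-1},{"delta_pos":[0,0,-0.8],"delta_rot":[0,0,0],"claw":-1},{"delta_pos":[0,0,-0.8],"delta_rot":[0,0,0],"claw":-1},{"delta_pos":[0,0,0],"delta_rot":[0,0,0],"claw":-1}]' 100
python3 - <<'E'
from plan import *
p,d,ci=snap('wrist','w5'); W=cloud(d,ci)
s=arm.read_state(); R=s['eef_rot']; V=(W.reshape(-1,3)-s['ee_pos'])@R   # tool coords
# pole: along -x tool ; 
e=(abs(V[:,1])<10)&(V[:,2]>-40)&(V[:,2]<5)&(V[:,0]>30)&(V[:,0]<200); q=V[e]; 
print('upper-foot side n',e.sum(),'y(x) fit',np.polyfit(q[:,0],q[:,1],1),'z(x)',np.polyfit(q[:,0],q[:,2],1))
f=(V[:,0]<-70)&(V[:,0]>-150)&(V[:,1]>12)&(V[:,1]<70)&(V[:,2]>-50)&(V[:,2]<20); q=V[f]; print('finger',f.sum(),np.percentile(q,[5,50,95],axis=0).round(1).tolist())
e=(V[:,0]<-90)&(V[:,0]>-150)&(abs(V[:,1])<9)&(V[:,2]>-40)&(V[:,2]<5); q=V[e]; print('end',e.sum(),np.percentile(q,[1,50,99],axis=0).round(1).tolist())
E
```

```text
clock: 8.8
ee_pos: [520.7, 331.2, 153.0]
eef_rot: [[-0.789, -0.261, 0.556], [-0.213, 0.965, 0.151], [-0.577, 0.0, -0.817]]
force: [-6.0, -3.2, 8.0]
opening: 0.139
clock: 8.9
ee_pos: [520.7, 331.3, 153.0]
eef_rot: [[-0.789, -0.261, 0.557], [-0.213, 0.965, 0.151], [-0.577, 0.0, -0.817]]
force: [-5.1, -2.9, 8.6]
opening: 0.137
[520.66157061 331.25014269 153.04794489] [[-0.7887, -0.2614, 0.5565], [-0.2133, 0.9652, 0.1511], [-0.5767, 0.0004, -0.817]] 0.137330499156797
clock: 9.4
ee_pos: [464.5, 316.7, 237.9]
eef_rot: [[-0.787, -0.262, 0.559], [-0.213, 0.965, 0.154], [-0.58, 0.002, -0.815]]
force: [0.5, 0.1, -0.6]
opening: 0.142
upper-foot side n 8093 y(x) fit [-0.00118737 -0.39816692] z(x) [-1.30175808e-03 -2.25931389e+01]Traceback (most recent call last):
  File "<stdin>", line 7, in <module>
    return _quantile_unchecked(
        a, q, axis, out, overwrite_input, method, keepdims, weights)
    return _ureduce(a,
                    func=_quantile_ureduce_func,
    ...<5 lines>...
                    overwrite_input=overwrite_input,
                    method=method)
    r = func(a, **kwargs)
    result = _quantile(arr,
                       quantiles=q,
    ...<2 lines>...
                       out=out,
                       weights=wgt)
    slices_having_nans = np.isnan(arr[-1, ...])
                                  ~~~^^^^^^^^^
IndexError: index -1 is out of bounds for axis 0 with size 0
```

View pics/w5.png

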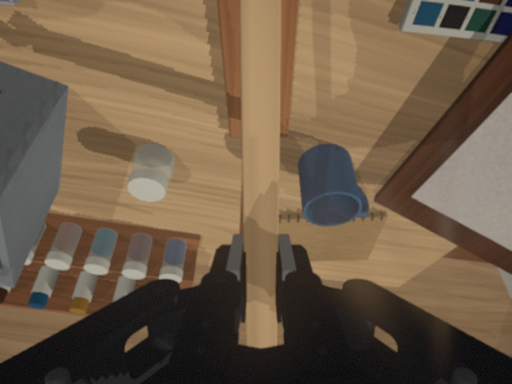

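The pole is held in line with the hand, with its axis 15.6 mm behind the TCP. Next I'll plan the transfer in front of the flap to the right-hand side of the ring.

```bash
cat >> plan.py <<'E'
HK=np.array([-110.3,27.4,-15.4]); RH=Rpole(-12.95)
def tcp(a,b,z,R=RH): return box(a,b,z)-R@HK
def hook(p,R): h=p+R@HK; return np.array([h@ux,h@uy,h[2]])
E
python3 - <<'E'
from plan import *
s=arm.read_state(); print('hook now',hook(s['ee_pos'],s['eef_rot']).round(1))
T=tcp(555,95,315); print(T,tcp(624.5,155,315)); plan(T,RH,10)
Rk=s['eef_rot'];rv=Ro.from_matrix(Rk.T@RH).as_rotvec()
for k in range(11): 
    p=s['ee_pos']+(T-s['ee_pos'])*k/10; Q=Rk@Ro.from_rotvec(rv*k/10).as_matrix(); f=p+Q@[222,0,-15]; print(hook(p,Q).round(0),'foot',f.round(0))
E
```

```text
hook now [440.8 475.1 312.8]
[476.58730648 -40.22665978 239.11957759] [557.76568375   2.67230365 239.11957759]
n 10 need 8.93 rot/row [0.204 0.004 0.287] dist [  11.6 -356.9    2.8]
0 pos [0.163, -0.869, -0.126]
1 pos [0.128, -0.878, -0.101]
2 pos [0.093, -0.885, -0.076]
3 pos [0.057, -0.889, -0.051]
4 pos [0.022, -0.892, -0.025]
5 pos [-0.014, -0.893, -0.0]
6 pos [-0.05, -0.891, 0.025]
7 pos [-0.085, -0.887, 0.051]
8 pos [-0.121, -0.881, 0.076]
9 pos [-0.156, -0.873, 0.101]
[441. 475. 313.] foot [282. 267. 120.]
[453. 438. 313.] foot [281. 240. 121.]
[465. 400. 313.] foot [280. 214. 121.]
[477. 362. 313.] foot [280. 187. 121.]
[489. 324. 314.] foot [280. 161. 122.]
[500. 286. 314.] foot [281. 135. 122.]
[511. 248. 314.] foot [282. 108. 123.]
[523. 210. 314.] foot [283.  82. 123.]
[534. 172. 315.] foot [286.  55. 123.]
[544. 133. 315.] foot [288.  29. 124.]
[555.  95. 315.] foot [291.   2. 124.]
```

```bash
python3 -m crank '[{"delta_pos":[0.16,-0.87,-0.13],"delta_rot":[0.2,0,0.29],"claw":-1},{"delta_pos":[0.13,-0.88,-0.1],"delta_rot":[0.2,0,0.29],"claw":-1},{"delta_pos":[0.09,-0.885,-0.08],"delta_rot":[0.2,0,0.29],"claw":-1},{"delta_pos":[0.06,-0.89,-0.05],"delta_rot":[0.2,0,0.29],"claw":-1},{"delta_pos":[0.02,-0.89,-0.025],"delta_rot":[0.2,0,0.29],"claw":-1}]' 110
python3 -m crank '[{"delta_pos":[-0.01,-0.89,0],"delta_rot":[0.2,0,0.29],"claw":-1},{"delta_pos":[-0.05,-0.89,0.025],"delta_rot":[0.2,0,0.29],"claw":-1},{"delta_pos":[-0.085,-0.89,0.05],"delta_rot":[0.2,0,0.29],"claw":-1},{"delta_pos":[-0.12,-0.88,0.08],"delta_rot":[0.2,0,0.29],"claw":-1},{"delta_pos":[-0.16,-0.87,0.1],"delta_rot":[0.2,0,0.29],"claw":-1}]'
python3 -m crank '[{"delta_pos":[0,0,0],"delta_rot":[0,0,0],"claw":-1}]'
python3 - <<'E'
from plan import *
s=arm.read_state(); print(s['q'].round(2)); R=s['eef_rot']; print('hook pred',hook(s['ee_pos'],R).round(1))
B=np.c_[ux,uy,zz]
for n in ('scene','top'):
    p,d,ci=snap(n,n+'3'); W=cloud(d,ci).reshape(-1,3); V=(W-s['ee_pos'])@R-HK
    f=(abs(V[:,0])<15)&(V[:,1]>-17)&(V[:,1]<35)&(abs(V[:,2])<15); q=V[f]
    e=(abs(V[:,0])<60)&(abs(V[:,1]+27.4)<12)&(abs(V[:,2])<14); g=V[e]
    print(n,'finger rel hook',f.sum(),np.percentile(q,[3,50,97],axis=0).round(1).tolist() if f.sum() else '')
    print('   pole end',e.sum(),np.percentile(g,[1,50,99],axis=0).round(1).tolist() if e.sum() else '')
    r=W@B; m=(r[:,0]>590)&(r[:,0]<650)&(abs(r[:,1]-154)<16)&(r[:,2]>299)&(r[:,2]<350); print('   ring',m.sum(),np.percentile(r[m],[2,50,98],axis=0).round(1).tolist())
    u=proj(ci,box(624.5,155,315))[0]; print('   eye px',u)
p,d,ci=load('scene3'); u,v=proj(ci,box(590,125,315))[0].astype(int)
cv2.imwrite('pics/c3.png',cv2.resize(p[v-50:v+50,u-65:u+65,::-1],None,fx=5,fy=5,interpolation=cv2.INTER_CUBIC))
E
```

```text
clock: 9.95
ee_pos: [470.2, 136.2, 234.4]
eef_rot: [[-0.819, -0.017, 0.574], [-0.012, 1.0, 0.012], [-0.574, 0.002, -0.819]]
force: [0.3, 0.6, -1.1]
opening: 0.138
clock: 10.45
ee_pos: [476.0, -42.1, 235.4]
eef_rot: [[-0.797, 0.227, 0.559], [0.189, 0.974, -0.127], [-0.574, 0.005, -0.819]]
force: [1.1, 0.4, -0.4]
opening: 0.139
clock: 10.55
ee_pos: [476.5, -44.0, 235.7]
eef_rot: [[-0.796, 0.231, 0.559], [0.192, 0.973, -0.13], [-0.574, 0.004, -0.819]]
force: [0.4, 0.1, -0.3]
opening: 0.136
[-0.26 -0.24 -0.91  0.28  0.02 -0.02]
hook pred [555.9  90.4 311.7]
scene finger rel hook 45 [[-6.5, -14.8, -4.4], [-1.9, 4.1, -1.3], [1.9, 22.3, 3.2]]
   pole end 71 [[-11.1, -37.5, -8.5], [-3.9, -29.5, -4.3], [57.8, -17.4, 6.1]]
   ring 83 [[608.7, 139.3, 299.3], [638.5, 151.6, 317.1], [646.9, 163.6, 339.9]]
   eye px [281.63488627 170.57563721]
top finger rel hook 69 [[-1.6, -14.8, -7.8], [1.7, 7.3, -4.5], [5.8, 26.9, 1.0]]
   pole end 168 [[-5.8, -33.7, -12.0], [21.4, -26.5, -8.2], [58.9, -17.4, 3.0]]
   ring 85 [[602.9, 141.5, 299.8], [627.7, 153.5, 331.0], [642.3, 167.1, 339.6]]
   eye px [253.53152588 148.61892841]
```

View pics/c3.png

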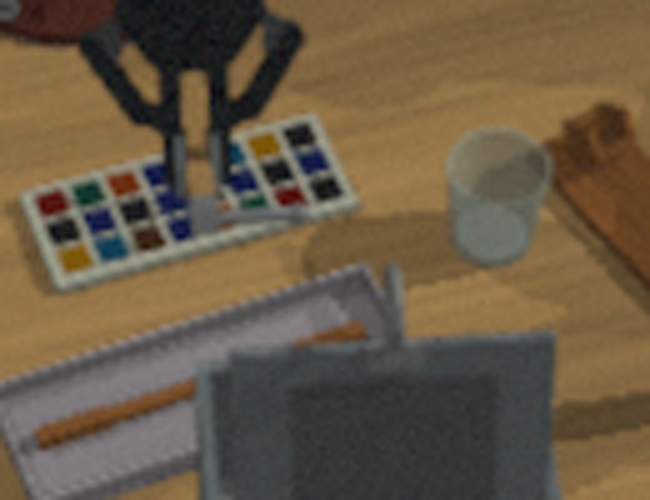

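The scene crop shows the hook finger at (205–300,213) ahead and to the side of the ring at (395,300), with the stick flat in the tray. The predicted hook agrees with both cameras to about 2 mm.

```bash
python3 - <<'E'
from plan import *
A=tcp(624.5,90,316); plan(A,RH,4); plan(tcp(624.5,154,316),RH,3,pos0=A,R0=RH)
E
```

```text
n 4 need 1.75 rot/row [ 0.004 -0.001 -0.01 ] dist [ 67.1 -19.4   4.8]
0 pos [-0.375, -0.022, 0.225]
n 3 need 1.6 rot/row [0. 0. 0.] dist [14.3 62.4  0. ]
0 pos [0.0, 0.533, -0.0]
```

```bash
python3 -m crank '[{"delta_pos":[-0.375,-0.02,0.225],"delta_rot":[0,0,-0.01],"claw":-1},{"delta_pos":[-0.375,-0.02,0.225],"delta_rot":[0,0,-0.01],"claw":-1},{"delta_pos":[-0.375,-0.02,0.225],"delta_rot":[0,0,-0.01],"claw":-1},{"delta_pos":[-0.375,-0.02,0.225],"delta_rot":[0,0,-0.01],"claw":-1},{"delta_pos":[0,0,0],"delta_rot":[0,0,0],"claw":-1}]'
python3 -m crank '[{"delta_pos":[0,0,0],"delta_rot":[0,0,0],"claw":-1}]'
python3 - <<'E'
from plan import *
s=arm.read_state(); R=s['eef_rot']; print('hook pred',hook(s['ee_pos'],R).round(1)); plan(tcp(624.5,154,316),RH,4)
B=np.c_[ux,uy,zz]
for n in ('scene','top'):
    p,d,ci=snap(n,n+'4'); W=cloud(d,ci).reshape(-1,3); V=(W-s['ee_pos'])@R-HK
    f=(abs(V[:,0])<15)&(V[:,1]>-17)&(V[:,1]<30)&(abs(V[:,2])<15); r=(W@B)[f]; print(n,'finger abz',f.sum(),np.percentile(r,[3,50,97],axis=0).round(1).tolist())
ims=[]
for n in ('scene','top'):
    p,d,ci=load(n+'4'); u,v=proj(ci,box(624,140,315))[0].astype(int); ims.append(cv2.resize(p[v-28:v+28,u-36:u+36,::-1],None,fx=5.5,fy=5.5,interpolation=cv2.INTER_CUBIC))
cv2.imwrite('pics/c4.png',np.hstack(ims))
E
```

```text
clock: 11.15
ee_pos: [545.4, -58.6, 241.0]
eef_rot: [[-0.798, 0.219, 0.561], [0.18, 0.976, -0.125], [-0.575, 0.002, -0.818]]
force: [0.1, 0.9, 0.1]
opening: 0.132
clock: 11.25
ee_pos: [543.1, -58.3, 240.1]
eef_rot: [[-0.8, 0.219, 0.559], [0.181, 0.976, -0.124], [-0.573, 0.002, -0.82]]
force: [-0.7, 0.9, -1.0]
opening: 0.134
hook pred [623.8  92.6 315.9]
n 4 need 1.54 rot/row [ 0.007 -0.002  0.006] dist [14.4 60.   0. ]
0 pos [-0.004, 0.385, 0.004]
scene finger abz 54 [[620.2, 76.1, 312.7], [625.2, 96.4, 317.8], [628.5, 115.6, 322.7]]
top finger abz 64 [[616.7, 77.5, 314.4], [620.2, 97.7, 318.3], [624.3, 117.3, 321.4]]
```

View pics/c4.png

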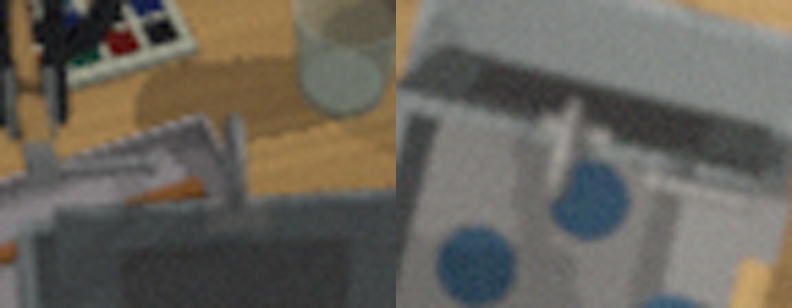

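In the crop (left scene, right top) the finger is level with the ring centre and its line runs into the bore, about 2–4 mm near side. I'll bias 2 mm outward and insert.

```bash
python3 -m crank '[{"delta_pos":[-0.04,0.2,0.03],"delta_rot":[0,0,0],"claw":-1},{"delta_pos":[0,0.3,0],"delta_rot":[0,0,0],"claw":-1},{"delta_pos":[0,0.3,0],"delta_rot":[0,0,0],"claw":-1},{"delta_pos":[0,0.3,0],"delta_rot":[0,0,0],"claw":-1},{"delta_pos":[0,0.3,0],"delta_rot":[0,0,0],"claw":-1}]'
python3 -m crank '[{"delta_pos":[0,0.1,0],"delta_rot":[0,0,0],"claw":-1},{"delta_pos":[0,0,0],"delta_rot":[0,0,0],"claw":-1}]'
python3 - <<'E'
from plan import *
s=arm.read_state(); R=s['eef_rot']; print('hook pred',hook(s['ee_pos'],R).round(1))
ims=[]
for n in ('scene','top'):
    p,d,ci=snap(n,n+'5'); u,v=proj(ci,box(624,140,315))[0].astype(int); ims.append(cv2.resize(p[v-28:v+28,u-36:u+36,::-1],None,fx=5.5,fy=5.5,interpolation=cv2.INTER_CUBIC))
cv2.imwrite('pics/c5.png',np.hstack(ims))
E
```

```text
clock: 11.85
ee_pos: [558.0, -4.2, 241.2]
eef_rot: [[-0.798, 0.221, 0.561], [0.181, 0.975, -0.125], [-0.575, 0.002, -0.818]]
force: [-0.1, -1.1, -0.1]
opening: 0.139
clock: 12.05
ee_pos: [558.9, -0.5, 241.1]
eef_rot: [[-0.798, 0.22, 0.561], [0.181, 0.976, -0.125], [-0.574, 0.001, -0.819]]
force: [-0.3, -0.3, -0.9]
opening: 0.138
hook pred [626.1 152.4 317.1]
```

View pics/c5.png

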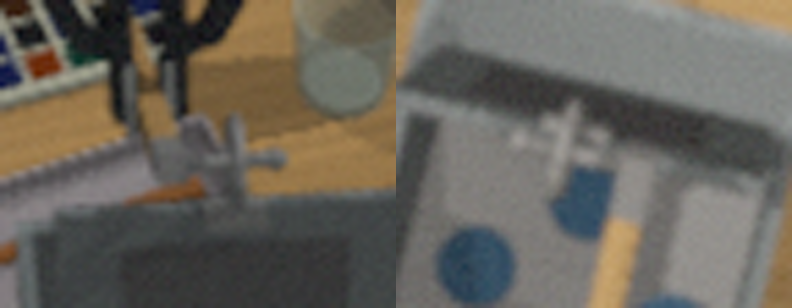

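The finger is through the ring: the ball end shows past it at (280,158) in the left half, and as a cross at (565,140) in the top view. Next I'll plan the arc, with the pole pitch falling from 35° to 15° so its foot stays off the desk.

```bash
cat > arc.py <<'E'
from plan import *
def arc(th0,th1,pi0,pi1,n,lead0,lead1,b=153,ease=lambda t:t):
    s=arm.read_state(); p=s['ee_pos'].copy(); R=s['eef_rot'].copy()
    for k in range(1,n+1):
        t=ease(k/n); th=th0+(th1-th0)*t; pit=pi0+(pi1-pi0)*t; L=lead0+(lead1-lead0)*min(1,k/3)
        a=681-162*np.cos(th)-L*np.sin(th); z=164+162*np.sin(th)-L*np.cos(th)
        Rt=Rpole(-12.95,pit); T=tcp(a,b,z,Rt)
        dp=(R.T@(T-p)/40).round(2); dr=(np.degrees(Ro.from_matrix(R.T@Rt).as_rotvec())/8).round(2)
        p=p+R@dp*40; R=R@Ro.from_rotvec(np.radians(dr*8)).as_matrix()
        print(k,'th %.2f'%th,dp.tolist(),dr.tolist(),p.round(0).tolist(),'foot z',round((p+R@[222,0,-15])[2]))
E
python3 -c "
from arc import *
arc(1.21,0.35,35,20,18,0,10.5)"
```

```text
1 th 1.16 [0.35, 0.04, -0.11] [0.02, 0.11, 0.02] [546.0, 3.0, 237.0] foot z 124
2 th 1.11 [0.29, 0.0, -0.08] [0.0, 0.11, -0.0] [534.0, 6.0, 233.0] foot z 123
3 th 1.07 [0.28, 0.0, -0.06] [0.0, 0.1, -0.0] [524.0, 8.0, 229.0] foot z 122
4 th 1.02 [0.2, 0.0, -0.03] [0.0, 0.1, -0.0] [517.0, 10.0, 225.0] foot z 121
5 th 0.97 [0.2, 0.0, -0.03] [0.0, 0.11, -0.0] [510.0, 12.0, 222.0] foot z 121
6 th 0.92 [0.2, 0.0, -0.01] [0.0, 0.1, -0.0] [503.0, 13.0, 218.0] foot z 120
7 th 0.88 [0.19, 0.0, 0.0] [0.0, 0.11, -0.0] [496.0, 15.0, 215.0] foot z 120
8 th 0.83 [0.19, 0.0, 0.02] [0.0, 0.1, -0.0] [490.0, 16.0, 210.0] foot z 118
9 th 0.78 [0.19, 0.0, 0.02] [0.0, 0.1, -0.0] [484.0, 18.0, 206.0] foot z 117
10 th 0.73 [0.19, 0.0, 0.03] [0.0, 0.11, -0.0] [478.0, 19.0, 201.0] foot z 115
11 th 0.68 [0.18, 0.0, 0.05] [0.0, 0.1, -0.0] [473.0, 20.0, 196.0] foot z 113
12 th 0.64 [0.17, 0.0, 0.06] [0.0, 0.11, -0.0] [468.0, 21.0, 191.0] foot z 111
13 th 0.59 [0.17, 0.0, 0.06] [0.0, 0.1, -0.0] [463.0, 22.0, 186.0] foot z 109
14 th 0.54 [0.16, 0.0, 0.08] [0.0, 0.11, -0.0] [458.0, 23.0, 181.0] foot z 107
15 th 0.49 [0.15, 0.0, 0.09] [0.0, 0.1, -0.0] [454.0, 24.0, 175.0] foot z 104
16 th 0.45 [0.14, 0.0, 0.09] [0.0, 0.1, -0.0] [451.0, 25.0, 169.0] foot z 101
17 th 0.40 [0.14, 0.0, 0.11] [0.0, 0.11, -0.0] [447.0, 26.0, 163.0] foot z 98
18 th 0.35 [0.12, 0.0, 0.11] [0.0, 0.1, -0.0] [444.0, 27.0, 157.0] foot z 96
```

```bash
python3 -m crank '[{"delta_pos":[0.35,0.04,-0.11],"delta_rot":[0.02,0.11,0.02],"claw":-1},{"delta_pos":[0.29,0,-0.08],"delta_rot":[0,0.11,0],"claw":-1},{"delta_pos":[0.28,0,-0.06],"delta_rot":[0,0.1,0],"claw":-1},{"delta_pos":[0.2,0,-0.03],"delta_rot":[0,0.1,0],"claw":-1},{"delta_pos":[0.2,0,-0.03],"delta_rot":[0,0.11,0],"claw":-1}]' 120
python3 -m crank '[{"delta_pos":[0.2,0,-0.01],"delta_rot":[0,0.1,0],"claw":-1},{"delta_pos":[0.19,0,0],"delta_rot":[0,0.11,0],"claw":-1},{"delta_pos":[0.19,0,0.02],"delta_rot":[0,0.1,0],"claw":-1},{"delta_pos":[0.19,0,0.02],"delta_rot":[0,0.1,0],"claw":-1},{"delta_pos":[0.19,0,0.03],"delta_rot":[0,0.11,0],"claw":-1}]'
cat > flap.py <<'E'
from plan import *
def flap(tag):
    s=arm.read_state(); print('hook pred',hook(s['ee_pos'],s['eef_rot']).round(1),'force',s['force'].round(1),'q',s['q'].round(2))
    p,d,ci=snap('scene',tag); r=cloud(d,ci).reshape(-1,3)@np.c_[ux,uy,zz]
    m=(abs(r[:,1]-100)<25)&(r[:,0]<672)&(r[:,0]>545)&(r[:,2]>164)&(r[:,2]<330)
    m|=(abs(r[:,1]-200)<28)&(r[:,0]<672)&(r[:,0]>545)&(r[:,2]>164)&(r[:,2]<330)
    q=r[m][:,[0,2]]-[681,168]; print(len(q),'flap angle from top face', np.median(np.arctan2(q[:,1],-q[:,0])).round(3),'pole pred-y', )
E
python3 -c "
from flap import *
flap('s6')"
```

```text
clock: 12.65
ee_pos: [509.1, 11.7, 222.1]
eef_rot: [[-0.837, 0.225, 0.499], [0.193, 0.974, -0.114], [-0.511, 0.001, -0.859]]
force: [2.0, 0.2, -0.5]
opening: 0.133
clock: 13.15
ee_pos: [477.8, 19.0, 201.0]
eef_rot: [[-0.871, 0.225, 0.436], [0.201, 0.974, -0.1], [-0.448, 0.001, -0.894]]
force: [1.8, 0.6, -0.6]
opening: 0.138
hook pred [553.1 152.9 264.1] force [ 1.8  0.6 -0.6] q [-0.06 -0.1  -0.81  0.4  -0.07  0.15]
1788 flap angle from top face 0.748 pole pred-y
```

```bash
python3 -m crank '[{"delta_pos":[0.18,0,0.05],"delta_rot":[0,0.1,0],"claw":-1},{"delta_pos":[0.17,0,0.06],"delta_rot":[0,0.11,0],"claw":-1},{"delta_pos":[0.17,0,0.06],"delta_rot":[0,0.1,0],"claw":-1},{"delta_pos":[0.16,0,0.08],"delta_rot":[0,0.11,0],"claw":-1},{"delta_pos":[0.15,0,0.09],"delta_rot":[0,0.1,0],"claw":-1}]'
python3 -m crank '[{"delta_pos":[0.14,0,0.09],"delta_rot":[0,0.1,0],"claw":-1},{"delta_pos":[0.14,0,0.11],"delta_rot":[0,0.11,0],"claw":-1},{"delta_pos":[0.12,0,0.11],"delta_rot":[0,0.1,0],"claw":-1},{"delta_pos":[0,0,0],"delta_rot":[0,0,0],"claw":-1}]'
python3 -c "
from flap import *
flap('s7')
from arc import *
arc(.35,0.0,20,15,12,10.5,10.5)"
```

```text
clock: 13.7
ee_pos: [454.1, 24.5, 174.5]
eef_rot: [[-0.901, 0.225, 0.372], [0.208, 0.974, -0.085], [-0.381, 0.001, -0.924]]
force: [0.5, -0.2, 0.3]
opening: 0.135
clock: 14.1
ee_pos: [443.7, 26.8, 156.5]
eef_rot: [[-0.916, 0.225, 0.331], [0.211, 0.974, -0.076], [-0.34, 0.0, -0.94]]
force: [-0.8, 0.7, 0.2]
opening: 0.134
hook pred [524.9 152.9 208.5] force [-0.8  0.7  0.2] q [-0.06 -0.04 -0.84  0.43 -0.05  0.15]
1668 flap angle from top face 0.35 pole pred-y
1 th 0.32 [0.06, 0.0, 0.06] [0.0, 0.04, -0.0] [443.0, 27.0, 154.0] foot z 93
2 th 0.29 [0.07, 0.0, 0.08] [0.0, 0.06, -0.0] [441.0, 27.0, 150.0] foot z 91
3 th 0.26 [0.06, 0.0, 0.08] [0.0, 0.05, -0.0] [440.0, 28.0, 146.0] foot z 89
4 th 0.23 [0.07, 0.0, 0.09] [0.0, 0.05, -0.0] [438.0, 28.0, 142.0] foot z 86
5 th 0.20 [0.05, 0.0, 0.08] [0.0, 0.05, -0.0] [438.0, 28.0, 138.0] foot z 84
6 th 0.17 [0.05, 0.0, 0.09] [0.0, 0.05, -0.0] [437.0, 28.0, 134.0] foot z 81
7 th 0.15 [0.05, -0.0, 0.09] [0.0, 0.06, -0.0] [436.0, 29.0, 130.0] foot z 79
8 th 0.12 [0.05, -0.0, 0.09] [0.0, 0.05, -0.0] [435.0, 29.0, 126.0] foot z 77
9 th 0.09 [0.04, -0.0, 0.09] [0.0, 0.05, -0.0] [435.0, 29.0, 122.0] foot z 74
10 th 0.06 [0.04, -0.0, 0.09] [0.0, 0.05, -0.0] [434.0, 29.0, 118.0] foot z 72
11 th 0.03 [0.03, -0.0, 0.1] [0.0, 0.05, -0.0] [434.0, 29.0, 114.0] foot z 69
12 th 0.00 [0.03, -0.0, 0.09] [0.0, 0.06, -0.0] [434.0, 29.0, 110.0] foot z 67
```

```bash
python3 -m crank '[{"delta_pos":[0.06,0,0.06],"delta_rot":[0,0.04,0],"claw":-1},{"delta_pos":[0.07,0,0.08],"delta_rot":[0,0.06,0],"claw":-1},{"delta_pos":[0.06,0,0.08],"delta_rot":[0,0.05,0],"claw":-1},{"delta_pos":[0.07,0,0.09],"delta_rot":[0,0.05,0],"claw":-1},{"delta_pos":[0.05,0,0.08],"delta_rot":[0,0.05,0],"claw":-1}]'
python3 -m crank '[{"delta_pos":[0.05,0,0.09],"delta_rot":[0,0.05,0],"claw":-1},{"delta_pos":[0.05,0,0.09],"delta_rot":[0,0.06,0],"claw":-1},{"delta_pos":[0.05,0,0.09],"delta_rot":[0,0.05,0],"claw":-1},{"delta_pos":[0.04,0,0.09],"delta_rot":[0,0.05,0],"claw":-1},{"delta_pos":[0,0,0],"delta_rot":[0,0,0],"claw":-1}]'
python3 -c "
from flap import *
flap('s8')
from arc import *
arc(.09,-0.03,16,15,6,10.5,10.5)"
```

```text
clock: 14.65
ee_pos: [437.8, 28.3, 138.3]
eef_rot: [[-0.927, 0.225, 0.301], [0.214, 0.974, -0.069], [-0.309, 0.001, -0.951]]
force: [0.3, 0.1, 0.8]
opening: 0.134
clock: 15.15
ee_pos: [434.9, 28.9, 122.1]
eef_rot: [[-0.935, 0.225, 0.273], [0.216, 0.974, -0.062], [-0.28, 0.001, -0.96]]
force: [0.4, -0.2, -0.3]
opening: 0.134
hook pred [518.9 152.9 167.7] force [ 0.4 -0.2 -0.3] q [-0.07  0.03 -0.85  0.41 -0.04  0.15]
1457 flap angle from top face 0.095 pole pred-y
1 th 0.07 [0.03, -0.0, 0.05] [0.0, 0.06, -0.0] [434.0, 29.0, 120.0] foot z 74
2 th 0.05 [0.02, -0.0, 0.07] [0.0, 0.02, -0.0] [434.0, 29.0, 117.0] foot z 72
3 th 0.03 [0.02, -0.0, 0.07] [0.0, 0.02, -0.0] [434.0, 29.0, 114.0] foot z 69
4 th 0.01 [0.02, -0.0, 0.07] [0.0, 0.02, -0.0] [434.0, 29.0, 111.0] foot z 67
5 th -0.01 [0.02, -0.0, 0.07] [0.0, 0.02, -0.0] [434.0, 29.0, 108.0] foot z 65
6 th -0.03 [0.02, -0.0, 0.08] [0.0, 0.02, -0.0] [434.0, 29.0, 105.0] foot z 62
```

Tracking is excellent. Next I'll ease down to contact, reading the force.

```bash
python3 -m crank '[{"delta_pos":[0.03,0,0.05],"delta_rot":[0,0.06,0],"claw":-1},{"delta_pos":[0.02,0,0.07],"delta_rot":[0,0.02,0],"claw":-1},{"delta_pos":[0.02,0,0.07],"delta_rot":[0,0.02,0],"claw":-1},{"delta_pos":[0.02,0,0.06],"delta_rot":[0,0.02,0],"claw":-1}]'
python3 -m crank '[{"delta_pos":[0.01,0,0.04],"delta_rot":[0,0,0],"claw":-1},{"delta_pos":[0,0,0],"delta_rot":[0,0,0],"claw":-1}]'
python3 -m crank '[{"delta_pos":[0.01,0,0.04],"delta_rot":[0,0,0],"claw":-1},{"delta_pos":[0,0,0],"delta_rot":[0,0,0],"claw":-1}]'
python3 -c "
from flap import *
flap('s9')"
```

```text
clock: 15.6
ee_pos: [434.5, 29.0, 111.8]
eef_rot: [[-0.94, 0.225, 0.258], [0.217, 0.974, -0.059], [-0.265, 0.001, -0.964]]
force: [0.3, 0.7, 0.1]
opening: 0.136
clock: 15.8
ee_pos: [434.3, 29.0, 110.1]
eef_rot: [[-0.94, 0.225, 0.258], [0.217, 0.974, -0.059], [-0.265, 0.001, -0.964]]
force: [0.9, 0.6, -0.2]
opening: 0.135
clock: 16.0
ee_pos: [434.7, 29.0, 108.8]
eef_rot: [[-0.939, 0.225, 0.259], [0.217, 0.974, -0.059], [-0.265, 0.001, -0.964]]
force: [-0.9, 0.5, 0.6]
opening: 0.135
hook pred [519.4 153.  152.9] force [-0.9  0.5  0.6] q [-0.07  0.07 -0.85  0.39 -0.04  0.15]
1354 flap angle from top face 0.012 pole pred-y
```

```bash
python3 -m crank '[{"delta_pos":[0.01,0,0.04],"delta_rot":[0,0,0],"claw":-1},{"delta_pos":[0,0,0],"delta_rot":[0,0,0],"claw":-1}]'
python3 -m crank '[{"delta_pos":[0.01,0,0.04],"delta_rot":[0,0,0],"claw":-1},{"delta_pos":[0,0,0],"delta_rot":[0,0,0],"claw":-1}]'
python3 -m crank '[{"delta_pos":[0.01,0,0.04],"delta_rot":[0,0,0],"claw":-1},{"delta_pos":[0,0,0],"delta_rot":[0,0,0],"claw":-1}]'
python3 -c "
from flap import *
flap('s10')"
```

```text
clock: 16.25
ee_pos: [435.1, 29.0, 107.4]
eef_rot: [[-0.939, 0.225, 0.26], [0.217, 0.974, -0.059], [-0.266, 0.001, -0.964]]
force: [0.1, 0.5, 3.7]
opening: 0.135
clock: 16.45
ee_pos: [435.6, 28.9, 105.9]
eef_rot: [[-0.939, 0.225, 0.26], [0.217, 0.974, -0.059], [-0.267, 0.001, -0.964]]
force: [-0.0, -0.2, 6.1]
opening: 0.128
clock: 16.65
ee_pos: [436.1, 28.9, 104.6]
eef_rot: [[-0.939, 0.225, 0.261], [0.217, 0.974, -0.059], [-0.268, 0.001, -0.963]]
force: [-0.1, 0.3, 9.1]
opening: 0.135
hook pred [520.7 153.2 149.1] force [-0.1  0.3  9.1] q [-0.07  0.07 -0.86  0.37 -0.04  0.15]
1334 flap angle from top face 0.011 pole pred-y
```

The force rises at constant flap angle, so the flap is shut. Next I'll centre the finger in the bore and check before withdrawing.

```bash
python3 -m crank '[{"delta_pos":[-0.05,0,-0.16],"delta_rot":[0,0,0],"claw":-1},{"delta_pos":[-0.04,0,-0.16],"delta_rot":[0,0,0],"claw":-1},{"delta_pos":[0,0,0],"delta_rot":[0,0,0],"claw":-1}]'
python3 - <<'E'
from flap import *
flap('s11')
s=arm.read_state(); R=s['eef_rot']
p,d,ci=snap('top','t11')
ims=[]
for n in ('s11','t11'):
    p,d,ci=load(n); W=cloud(d,ci).reshape(-1,3); V=(W-s['ee_pos'])@R-HK
    e=(V[:,0]>-12)&(V[:,0]<45)&(abs(V[:,1]+27.4)<11)&(abs(V[:,2])<16); g=V[e]; print(n,e.sum(),'pole end: z(x)',np.polyfit(g[:,0],g[:,2],1),np.percentile(g,[2,50,98],axis=0).round(1).tolist())
    f=(abs(V[:,0])<15)&(V[:,1]>8)&(V[:,1]<30)&(abs(V[:,2])<15); print('ball side',f.sum(),np.percentile(V[f],[5,50,95],axis=0).round(1).tolist())
    u,v=proj(ci,box(519,150,164))[0].astype(int); ims.append(cv2.resize(p[v-28:v+28,u-36:u+36,::-1],None,fx=5.5,fy=5.5,interpolation=cv2.INTER_CUBIC))
cv2.imwrite('pics/c11.png',np.hstack(ims))
E
```

```text
clock: 17.0
ee_pos: [434.6, 29.0, 117.6]
eef_rot: [[-0.94, 0.225, 0.258], [0.217, 0.974, -0.059], [-0.265, 0.001, -0.964]]
force: [-0.8, 0.5, -0.4]
opening: 0.135
hook pred [519.3 153.  161.7] force [-0.8  0.5 -0.4] q [-0.07  0.05 -0.84  0.42 -0.04  0.15]
1321 flap angle from top face 0.014 pole pred-y
s11 82 pole end: z(x) [-0.09338222 -3.8693437 ] [[-10.6, -37.8, -11.1], [3.5, -30.7, -6.2], [42.9, -18.8, 6.3]]
ball side 17 [[-4.5, 9.5, -6.0], [-0.8, 16.3, -2.0], [4.0, 22.2, 3.8]]
t11 109 pole end: z(x) [-0.05792679 -6.65676982] [[-4.8, -35.5, -12.3], [16.5, -27.9, -8.3], [42.7, -18.2, 1.1]]
ball side 23 [[-13.1, 9.8, -8.2], [1.9, 17.8, -4.2], [6.7, 24.4, 4.8]]
```

View pics/c11.png

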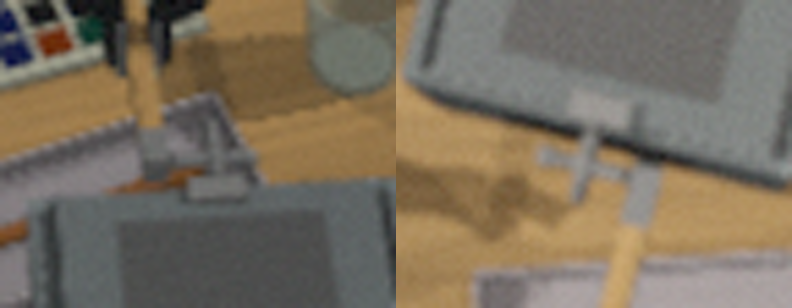

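The flap is shut, the finger is centred in the ring, and the pole hasn't slipped in the hand. Now I'll withdraw sideways.

```bash
python3 -m crank '[{"delta_pos":[0,-0.2,0],"delta_rot":[0,0,0],"claw":-1},{"delta_pos":[0,-0.4,0],"delta_rot":[0,0,0],"claw":-1},{"delta_pos":[0,-0.5,0],"delta_rot":[0,0,0],"claw":-1},{"delta_pos":[0,-0.5,0],"delta_rot":[0,0,0],"claw":-1},{"delta_pos":[0,0,0],"delta_rot":[0,0,0],"claw":-1}]'
python3 - <<'E'
from flap import *
flap('s12')
s=arm.read_state(); z=np.load('seat.npz'); Rs=z['R']; A=z['p']-105*Rs[:,2]
print('above seat',A)
P1=s['ee_pos']+[-60,14,0]+np.array([0,0,100]); plan(P1,RH,5)
plan(A,Rs,10,pos0=P1,R0=RH)
E
```

```text
clock: 17.6
ee_pos: [419.5, -35.2, 116.7]
eef_rot: [[-0.939, 0.227, 0.258], [0.219, 0.974, -0.06], [-0.264, 0.0, -0.964]]
force: [-0.2, 0.8, -0.7]
opening: 0.136
hook pred [519.1  86.8 160.8] force [-0.2  0.8 -0.7] q [-0.27  0.02 -0.88  0.41  0.01 -0.04]
1316 flap angle from top face 0.011 pole pred-y
above seat [462.22706916 315.38800845 238.8314033 ]
n 5 need 2.94 rot/row [-0.001 -0.491 -0.004] dist [-60.  14. 100.]
0 pos [0.165, 0.0, -0.564]
1 pos [0.126, 0.001, -0.574]
2 pos [0.086, 0.001, -0.581]
3 pos [0.046, 0.001, -0.585]
4 pos [0.006, 0.001, -0.587]
n 10 need 8.79 rot/row [-0.202 -0.003 -0.287] dist [102.4 335.8  22. ]
0 pos [-0.082, 0.876, -0.01]
1 pos [-0.117, 0.872, 0.015]
2 pos [-0.152, 0.865, 0.039]
3 pos [-0.186, 0.857, 0.064]
4 pos [-0.22, 0.847, 0.088]
5 pos [-0.254, 0.834, 0.112]
6 pos [-0.287, 0.82, 0.135]
7 pos [-0.32, 0.804, 0.158]
8 pos [-0.352, 0.786, 0.181]
9 pos [-0.383, 0.765, 0.203]
```

```bash
python3 - <<'E'
from plan import *
s=arm.read_state(); z=np.load('seat.npz'); Rs=z['R']; A=z['p']-105*Rs[:,2]
P1=s['ee_pos']+[-30,7,110]; plan(P1,RH,5)
plan(A,Rs,10,pos0=P1,R0=RH)
E
```

```text
n 5 need 2.86 rot/row [-0.001 -0.491 -0.004] dist [-30.   7. 110.]
0 pos [0.003, 0.0, -0.571]
1 pos [-0.036, 0.0, -0.57]
2 pos [-0.075, 0.001, -0.566]
3 pos [-0.114, 0.001, -0.56]
4 pos [-0.152, 0.001, -0.551]
n 10 need 8.76 rot/row [-0.202 -0.003 -0.287] dist [ 72.4 342.8  12. ]
0 pos [-0.005, 0.876, -0.034]
1 pos [-0.04, 0.876, -0.009]
2 pos [-0.075, 0.873, 0.016]
3 pos [-0.11, 0.869, 0.04]
4 pos [-0.144, 0.862, 0.065]
5 pos [-0.179, 0.853, 0.089]
6 pos [-0.213, 0.843, 0.113]
7 pos [-0.246, 0.83, 0.137]
8 pos [-0.279, 0.815, 0.16]
9 pos [-0.311, 0.799, 0.183]
```

```bash
python3 -m crank '[{"delta_pos":[0,0,-0.57],"delta_rot":[0,-0.49,0],"claw":-1},{"delta_pos":[-0.04,0,-0.57],"delta_rot":[0,-0.49,0],"claw":-1},{"delta_pos":[-0.075,0,-0.57],"delta_rot":[0,-0.49,0],"claw":-1},{"delta_pos":[-0.11,0,-0.56],"delta_rot":[0,-0.49,0],"claw":-1},{"delta_pos":[-0.15,0,-0.55],"delta_rot":[0,-0.49,0],"claw":-1}]'
python3 -m crank '[{"delta_pos":[0,0.88,-0.03],"delta_rot":[-0.2,0,-0.29],"claw":-1},{"delta_pos":[-0.04,0.88,-0.01],"delta_rot":[-0.2,0,-0.29],"claw":-1},{"delta_pos":[-0.075,0.87,0.02],"delta_rot":[-0.2,0,-0.29],"claw":-1},{"delta_pos":[-0.11,0.87,0.04],"delta_rot":[-0.2,0,-0.29],"claw":-1},{"delta_pos":[-0.14,0.86,0.065],"delta_rot":[-0.2,0,-0.29],"claw":-1}]'
python3 -m crank '[{"delta_pos":[-0.18,0.85,0.09],"delta_rot":[-0.2,0,-0.29],"claw":-1},{"delta_pos":[-0.21,0.84,0.11],"delta_rot":[-0.2,0,-0.29],"claw":-1},{"delta_pos":[-0.25,0.83,0.14],"delta_rot":[-0.2,0,-0.29],"claw":-1},{"delta_pos":[-0.28,0.815,0.16],"delta_rot":[-0.2,0,-0.29],"claw":-1},{"delta_pos":[-0.31,0.8,0.18],"delta_rot":[-0.2,0,-0.29],"claw":-1}]'
python3 -m crank '[{"delta_pos":[0,0,0],"delta_rot":[0,0,0],"claw":-1},{"delta_pos":[0,0,0],"delta_rot":[0,0,0],"claw":-1}]'
python3 - <<'E'
from plan import *
z=np.load('seat.npz'); Rs=z['R']; print(z['p'].round(1)); plan(z['p']-60*Rs[:,2],Rs,2)
s=arm.read_state();p,d,ci=snap('wrist','w6'); V=(cloud(d,ci).reshape(-1,3)-s['ee_pos'])@s['eef_rot']
e=(abs(V[:,1])<10)&(V[:,2]>-40)&(V[:,2]<5)&(V[:,0]>30)&(V[:,0]<200); q=V[e]; print('y(x)',np.polyfit(q[:,0],q[:,1],1),'z(x)',np.polyfit(q[:,0],q[:,2],1))
for n in ('scene','top'):
    p,d,ci=snap(n,n+'7'); V=(cloud(d,ci).reshape(-1,3)-s['ee_pos'])@s['eef_rot']-HK
    f=(abs(V[:,0])<15)&(V[:,1]>-17)&(V[:,1]<35)&(abs(V[:,2])<15); print(n,'finger rel hook',f.sum(),np.percentile(V[f],[3,50,97],axis=0).round(1).tolist())
E
```

```text
clock: 18.15
ee_pos: [389.8, -25.9, 227.6]
eef_rot: [[-0.797, 0.224, 0.561], [0.184, 0.975, -0.128], [-0.575, 0.001, -0.818]]
force: [0.5, -0.3, 1.0]
opening: 0.137
clock: 18.65
ee_pos: [426.1, 147.2, 232.6]
eef_rot: [[-0.819, -0.022, 0.573], [-0.019, 1.0, 0.012], [-0.573, -0.001, -0.819]]
force: [0.4, -1.0, -1.0]
opening: 0.133
clock: 19.15
ee_pos: [462.0, 318.3, 237.8]
eef_rot: [[-0.79, -0.265, 0.552], [-0.219, 0.964, 0.15], [-0.572, -0.002, -0.82]]
force: [1.1, -1.1, 0.2]
opening: 0.14
clock: 19.35
ee_pos: [461.8, 316.7, 237.4]
eef_rot: [[-0.791, -0.263, 0.552], [-0.218, 0.965, 0.148], [-0.571, -0.003, -0.821]]
force: [-0.3, -0.6, -1.5]
opening: 0.137
[520.7 331.3 153. ]
n 2 need 1.1 rot/row [-0.006 -0.023  0.013] dist [ 25.4   5.4 -35.4]
0 pos [-0.014, -0.017, 0.548]
y(x) [-0.00087008 -0.53543815] z(x) [-1.95900358e-03 -2.09961670e+01]
scene finger rel hook 36 [[-6.3, -15.5, -5.5], [-0.9, 5.0, -1.3], [3.2, 23.0, 2.9]]
top finger rel hook 59 [[-1.6, -16.1, -7.6], [1.6, 3.6, -4.3], [6.5, 22.7, -0.2]]
```

```bash
python3 -m crank '[{"delta_pos":[-0.03,-0.02,0.55],"delta_rot":[0,-0.02,0.01],"claw":-1},{"delta_pos":[-0.02,-0.01,0.55],"delta_rot":[0,-0.02,0.01],"claw":-1},{"delta_pos":[0,0,0],"delta_rot":[0,0,0],"claw":-1},{"delta_pos":[0,0,0],"delta_rot":[0,0,0],"claw":-1}]'
python3 - <<'E'
from plan import *
z=np.load('seat.npz'); Rs=z['R']; plan(z['p']-15*Rs[:,2]-1*Rs[:,0],Rs,2)
E
```

```text
clock: 19.9
ee_pos: [488.5, 321.3, 203.2]
eef_rot: [[-0.789, -0.259, 0.557], [-0.212, 0.966, 0.148], [-0.576, -0.001, -0.817]]
force: [0.5, 0.0, -0.5]
opening: 0.134
n 2 need 1.14 rot/row [-0.01  -0.001 -0.004] dist [ 24.6   7.9 -37.4]
0 pos [0.005, 0.017, 0.568]
```

```bash
python3 -m crank '[{"delta_pos":[0,0.02,0.56],"delta_rot":[-0.01,0,0],"claw":-1},{"delta_pos":[0,0.02,0.5],"delta_rot":[-0.01,0,0],"claw":-1},{"delta_pos":[0,0,0],"delta_rot":[0,0,0],"claw":-1},{"delta_pos":[0,0,0],"delta_rot":[0,0,0],"claw":-1}]'
python3 - <<'E'
from plan import *
z=np.load('seat.npz'); Rs=z['R']; plan(z['p']-1*Rs[:,0],Rs,3)
E
```

```text
clock: 20.3
ee_pos: [511.8, 329.7, 169.5]
eef_rot: [[-0.788, -0.261, 0.557], [-0.213, 0.965, 0.152], [-0.577, 0.001, -0.817]]
force: [-0.6, 0.2, -0.3]
opening: 0.135
n 3 need 0.47 rot/row [ 0.001  0.002 -0.001] dist [  9.6   1.7 -15.9]
0 pos [0.01, -0.007, 0.155]
```

```bash
python3 -m crank '[{"delta_pos":[0.01,0,0.16],"delta_rot":[0,0,0],"claw":-1},{"delta_pos":[0.01,0,0.16],"delta_rot":[0,0,0],"claw":-1},{"delta_pos":[0,0,0],"delta_rot":[0,0,0],"claw":-1}]'
python3 -m crank '[{"delta_pos":[0,0,0.04],"delta_rot":[0,0,0],"claw":-1},{"delta_pos":[0,0,0],"delta_rot":[0,0,0],"claw":-1}]'
python3 -m crank '[{"delta_pos":[0,0,0.04],"delta_rot":[0,0,0],"claw":-1},{"delta_pos":[0,0,0],"delta_rot":[0,0,0],"claw":-1}]'
python3 - <<'E'
from plan import *
z=np.load('seat.npz'); Rs=z['R']; plan(z['p'],Rs,1)
E
```

```text
clock: 20.6
ee_pos: [518.6, 331.7, 157.6]
eef_rot: [[-0.788, -0.262, 0.557], [-0.213, 0.965, 0.152], [-0.577, 0.001, -0.817]]
force: [-0.7, -0.4, -0.7]
opening: 0.133
clock: 20.8
ee_pos: [519.6, 332.0, 156.6]
eef_rot: [[-0.788, -0.262, 0.557], [-0.213, 0.965, 0.152], [-0.577, 0.001, -0.817]]
force: [0.1, -0.9, -1.2]
opening: 0.13
clock: 21.0
ee_pos: [520.5, 332.2, 155.2]
eef_rot: [[-0.788, -0.262, 0.557], [-0.213, 0.965, 0.152], [-0.577, 0.001, -0.816]]
force: [0.7, 0.0, 0.9]
opening: 0.139
n 1 need 0.06 rot/row [ 0.006  0.006 -0.003] dist [ 0.2 -1.  -2.2]
0 pos [0.034, -0.025, 0.043]
```

```bash
python3 -m crank '[{"delta_pos":[0.01,-0.02,0.04],"delta_rot":[0,0,0],"claw":-1},{"delta_pos":[0,0,0],"delta_rot":[0,0,0],"claw":-1}]'
python3 -m crank '[{"delta_pos":[0.01,0,0.02],"delta_rot":[0,0,0],"claw":-1},{"delta_pos":[0,0,0],"delta_rot":[0,0,0],"claw":-1}]'
```

```text
clock: 21.2
ee_pos: [521.3, 331.6, 153.8]
eef_rot: [[-0.788, -0.262, 0.557], [-0.213, 0.965, 0.152], [-0.578, 0.001, -0.816]]
force: [1.0, -0.4, -0.5]
opening: 0.135
clock: 21.4
ee_pos: [521.4, 331.6, 153.7]
eef_rot: [[-0.788, -0.261, 0.558], [-0.213, 0.965, 0.152], [-0.578, 0.001, -0.816]]
force: [-8.5, -3.3, 11.1]
opening: 0.136
```

Seated: the contact force is square to the pole, and the hand is within 1 mm of the recorded grasp pose. I'll release and back off.

```bash
python3 -m crank '[{"delta_pos":[0,0,-0.02],"delta_rot":[0,0,0],"claw":-1},{"delta_pos":[0,0,0],"delta_rot":[0,0,0],"claw":-0.6},{"delta_pos":[0,0,0],"delta_rot":[0,0,0],"claw":-0.3},{"delta_pos":[0,0,0],"delta_rot":[0,0,0],"claw":0},{"delta_pos":[0,0,0],"delta_rot":[0,0,0],"claw":0}]' 40
python3 -m crank '[{"delta_pos":[0,0,-0.3],"delta_rot":[0,0,0],"claw":0},{"delta_pos":[0,0,-0.8],"delta_rot":[0,0,0],"claw":0},{"delta_pos":[0,0,-0.9],"delta_rot":[0,0,0],"claw":0},{"delta_pos":[0,0,-0.9],"delta_rot":[0,0,0],"claw":0},{"delta_pos":[0,0,0],"delta_rot":[0,0,0],"claw":0}]'
python3 - <<'E'
from plan import *
p,d,ci=snap('wrist','w9'); W=cloud(d,ci); O=np.array([472.6,316.2,135]); t=np.array([.791,.2152,.5728]); t/=np.linalg.norm(t); py=np.array([-t[1],t[0],0]);py/=np.linalg.norm(py); n=np.cross(t,py)
V=np.stack([(W.reshape(-1,3)-O)@v for v in (t,py,n)],1); s,l,k=V.T
e=(abs(l)<12)&(k>2)&(k<14)&(s>-170)&(s<90); print('pole n',e.sum(),'lat(s)',np.polyfit(s[e],l[e],1),'k(s)',np.polyfit(s[e],k[e],1))
e=(abs(l)<9)&(abs(k)<10)&(s>100)&(s<200); print('end',np.percentile(s[e],[95,99,100]))
f=(abs(k)<12)&(l>12)&(l<75)&(s>120)&(s<200); print('finger',f.sum(),np.percentile(V[f],[5,50,95],axis=0).round(1).tolist())
P=[]
for a,b in (('scene0','sF'),('top0','tF')):
    p2,d2,c2=snap(a[:-1],b); p1,d1,c1=load(a)
    for nm,dd,cc in (('before',d1,c1),('after',d2,c2)):
        v=np.stack([(cloud(dd,cc).reshape(-1,3)-O)@x for x in (t,py,n)],1); s,l,k=v.T
        e=(abs(l)<10)&(abs(k)<10)&(s>-165)&(s<200); g=(abs(k)<14)&(l>14)&(l<75)&(s>140)&(s<190)
        print(a,nm,'end',np.percentile(s[e],[.5,99.5]).round(1),'k',np.percentile(k[e],[50]).round(1),'l',np.median(l[e]).round(1),'finger',np.percentile(v[g],[50],axis=0).round(1).tolist() if g.sum() else '')
    P.append(p2[:,:,::-1])
cv2.imwrite('pics/final.png',cv2.resize(np.hstack([P[0][100:290,190:430],P[1][100:290,80:320]]),None,fx=1.66,fy=1.66,interpolation=cv2.INTER_CUBIC))
E
```

```text
clock: 21.9
ee_pos: [520.9, 331.6, 153.4]
eef_rot: [[-0.788, -0.262, 0.557], [-0.213, 0.965, 0.152], [-0.577, 0.001, -0.817]]
force: [-0.2, -0.0, 0.4]
opening: 0.497
clock: 22.4
ee_pos: [455.9, 314.6, 253.3]
eef_rot: [[-0.785, -0.262, 0.561], [-0.212, 0.965, 0.155], [-0.582, 0.003, -0.813]]
force: [-0.1, 0.0, -0.3]
opening: 0.5
pole n 4626 lat(s) [0.00317703 1.64956345] k(s) [8.07231965e-04 7.04849296e+00]
end [163.13590988 166.54068364 167.52471605]
finger 406 [[156.1, 14.2, -0.7], [158.1, 29.8, 2.9], [162.7, 47.1, 4.5]]
scene0 before end [-157.7  168.7] k [4.9] l -6.5 finger [[162.2, 34.5, 1.8]]
scene0 after end [-155.9  170.8] k [4.7] l -5.3 finger [[162.0, 35.5, 2.2]]
top0 before end [-163.5  167.6] k [7.6] l -4.4 finger [[161.0, 35.5, 5.8]]
top0 after end [-163.4  167.5] k [7.2] l -3.3 finger [[161.5, 36.0, 6.1]]
```

The viewer limit is reached, so the last check is numeric: flap, stick, bystanders.

```bash
python3 - <<'E'
from flap import *
flap('sG')
for n,a,b in (('top','top0','tF'),('scene','scene0','sG')):
    pa,da,c=load(a); pb,db,c2=load(b); Wa=cloud(da,c);Wb=cloud(db,c2)
    m=((np.abs(Wa[...,2]-Wb[...,2])>12)).astype(np.uint8); m=cv2.morphologyEx(m,cv2.MORPH_OPEN,np.ones((3,3),np.uint8))
    k,lab,st,cen=cv2.connectedComponentsWithStats(m)
    for i in range(1,k):
        if st[i,4]>15: print(n,'changed px',cen[i].round(),st[i,4],'before',np.nanmedian(Wa[lab==i],0).round(),'after',np.nanmedian(Wb[lab==i],0).round())
p,d,ci=load('tF'); W=cloud(d,ci);hs=cv2.cvtColor(p,cv2.COLOR_RGB2HSV)
m=(W[...,0]>405)&(W[...,0]<495)&(W[...,1]<95)&(W[...,1]>-165)&(hs[...,1]>110)&(W[...,2]<40);q=W[m];print('stick',len(q),q.min(0).round(),q.max(0).round())
E
```

```text
hook pred [432.8 470.5 324.9] force [-0.5  0.7  0. ] q [ 0.57 -0.06 -0.74  0.3  -0.17  0.25]
1333 flap angle from top face 0.015 pole pred-y
top changed px [256. 151.] 1803 before [663.   8.  59.] after [662.   9. 169.]
top changed px [214. 158.] 33 before [641. 121. 172.] after [668. 143.   1.]
top changed px [250. 179.] 1191 before [600.  27.  52.] after [587.  23. 169.]
top changed px [291. 177.] 25 before [595. -86. 172.] after [614. -96.   0.]
top changed px [245. 198.] 40 before [547.  43.   1.] after [537.  34. 184.]
top changed px [ 92. 324.] 11930 before [202. 438.   3.] after [260. 268. 509.]
top changed px [265. 376.] 543 before [116. -27. 312.] after [ 72. -28. 202.]
scene changed px [253.  14.] 1104 before [-610.  339.  -94.] after [-23. 135. 323.]
scene changed px [348.  43.] 5057 before [ 40. 513.   0.] after [327. 286. 353.]
scene changed px [184.  37.] 303 before [-539.  -49. -158.] after [  42. -118.  336.]
scene changed px [217.  50.] 532 before [118. -25. 311.] after [ 74. -15. 278.]
scene changed px [281. 196.] 2622 before [673.   4. 244.] after [620.  26. 168.]
scene changed px [240. 199.] 26 before [599. -89. 171.] after [501. -65.  14.]
stick 206 [ 432. -147.   -4.] [493.  94.  24.]
```

```bash
python3 -c "
from cell import arm
print(arm.finish_job())"
```

```text
the job is handed in; nothing more can be done
None
```

I finished the job and handed it in at about 22.5 s of the 67 s allowed.

- **Stick:** I gripped it at mid-length with the hand tilted in front of the flap and released it about 6 mm above the tray floor. The first check after release showed it flat and level in the tray, about 230 mm long. My last numeric check of the stick from the top camera was too coarse to add anything. The rest of that view showed no change there.
- **Flap:** I put the pole's finger through the ring and drew the flap from about 1.21 rad to shut in about 4 s, slowing near the end. Downward force rose to 9 N while the flap angle stayed put, so it is against its stop. The last reading was 0.015 rad, and the flap's top surface was level at 168–169 mm. The 0.015 is a small offset in my angle estimate, which used an assumed hinge height.
- **Pole:** I unhooked it sideways without disturbing the flap and laid it back in the rest with the hook end up. Its length position and height match the start within about 2 mm, and it sits 1–1.6 mm to one side within the fork's play.
- **Everything else:** comparing depth pictures from before and after, only the flap, the stick and the robot changed by more than 12 mm. The hand ended about 120 mm clear of the pole.
- **Not checked by eye:** I had used all 12 picture views, so the final scene was checked by numbers only.

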